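# Change over the vacuum bed to the blocks that match the sample

## Robot

A 6-joint arm with a two-finger parallel gripper is mounted at the origin on the work surface. World frame = base frame: x ahead of the robot, y to its left, z up, the work surface at z = 0. Lengths are in m, angles in rad, forces in N, time in s.
With the tool pointing down it reaches from about 0.35 to 0.875 m from the base axis. Payload 4.2 kg.
Tool frame: the origin (TCP) lies at the very end of the fingers, on their centre line; the grasp point (between the pads) lies 19 mm behind it; z points along the fingers, y is the line along which they close (so a half turn about z gives the same grasp; the last joint's range is limited). The gripper opens to 85 mm and grips with 20 to 120 N. Pads are 22 mm wide; open, the fingers measure 114 mm over their backs; the gripper's body (76 mm by 85 mm) begins 54 mm behind the grasp point. The pads swing forward as they close: fully open they stand 13 mm farther back than shut.
Start: joints at [1.447, 0.385, 0.008, 0, -1.194, -0.259], TCP at [0.233, 0.58, 0.231] pointing down, gripper open.
Joint ranges: [-3.14, 3.14], [-1.21, 2.06], [-1.07, 1.41], [-3.16, 2.05], [-2.99, -0.16], [-3.1, 3.1]. Speed limits (rad/s): [2.79, 2.79, 3.14, 3.14, 3.14, 3.14].

## Interface

Orientations are given as a rotation vector (axis times angle).
In Python, from plant import get_state, read_camera, hand_in gives the robot as it stands.
- The arm moves only by the tool arm_command, never from a script. Its argument "commands" is a list of rows, each a list of 7 numbers: the turn, a rotation vector about the tool's x, y, z in rad, then the shift along the tool's x, y, z in m, then the finger opening in m, from 0 to 0.0854. In form: [[ax, ay, az, tx, ty, tz, hand], ...]. A call has 1 to 5 rows; each row is the pose to reach, as a shift and turn from the pose commanded when the call began, along the tool's axes at that moment; what a row does not reach only later rows make up. A row lasts 1/8 s, in which the tool goes at most 62.5 mm and 10.7 degrees, less where a joint would pass 70% of its speed; a pose out of reach is approached as far as the arm can. A call with a gripper value outside its range is refused whole. The fingers move at their own pace and stop on an object; "squeeze" is the grip in N (left out, the last holds). Time passes only in rows, so rows that repeat a pose let the fingers close. It gives the time, the measured TCP pose, the force, the opening and the grip force at its end, in the units of the state.
- get_state(): the state, without advancing time (a new reading comes with each control period).
- read_camera(name): name is "side" or "top"; returns a dict with "image" (384x512x3 uint8, blue, green, red), "intrinsics" (3x3 intrinsics, pixels), "T" (4x4, takes a point from camera to world coordinates). Camera axes: x right, y up, looking along -z (the intrinsics and any distortion apply to the point x, -y, -z); pixel columns grow to the right and rows downward; lengths in m; the calibration is good to about 2 mm. A picture is of the moment at which its call begins. There is no depth.
- hand_in(): hands the job in; it is judged then, once.
The state is a dict: "clock": time; "joint_pos": joint angles; "qvel": joint speeds; "joint_torque": joint torques, N m; "tool_pos": TCP position; "eef_rot": TCP orientation; "wrist_force": force on the tool from outside, world axes, zero at the start; "torque": the same for the moment, N m; "opening": finger opening in m; "gripper_force": force on a finger pad.
Only numpy, scipy, OpenCV 4.12 (cv2) and the standard library are available. Lean on these libraries where they do the work, as an engineer would, in place of code of your own. Each camera call takes 0.05 s, during which the arm holds its last target. There are 200 camera calls.

## Task

Shut the red vacuum cock fully (handle across its pipe) before touching the bed, then clear every used black bar off the vacuum bed into the black tray and lay both blocks of the same shape as the sample on the red card flat on the bed, inside its rim. When the bed is loaded, open the cock fully again; the other blocks stay in the bins, the bars lie flat on the tray's floor side by side, and the ink tins, bottle and hand tools are not to be disturbed.

Things in the scene. Friction and masses are not known exactly. Their poses are not given: they have to be found in the camera images.
- block_L1: shaped printing block, beech with a dark green lino face, 34 mm high, about 100 g. A straight spine 90 mm long (along its x) and 24 mm wide, with tabs 24 mm wide that stick out 22 mm sideways. This one is L: one tab, at the +x end on the +y side. Origin: underside of the spine at the middle of its length, z up. The middle 42 mm of the spine is free on both sides to grip.
- block_L2: shaped printing block, beech with a dark green lino face, 34 mm high, about 100 g. A straight spine 90 mm long (along its x) and 24 mm wide, with tabs 24 mm wide that stick out 22 mm sideways. This one is L: one tab, at the +x end on the +y side. Origin: underside of the spine at the middle of its length, z up. The middle 42 mm of the spine is free on both sides to grip.
- block_Z1: shaped printing block, beech with a dark green lino face, 34 mm high, about 100 g. A straight spine 90 mm long (along its x) and 24 mm wide, with tabs 24 mm wide that stick out 22 mm sideways. This one is Z: a tab at the +x end on the +y side and one at the -x end on the -y side. Origin: underside of the spine at the middle of its length, z up. The middle 42 mm of the spine is free on both sides to grip.
- block_Z2: shaped printing block, beech with a dark green lino face, 34 mm high, about 100 g. A straight spine 90 mm long (along its x) and 24 mm wide, with tabs 24 mm wide that stick out 22 mm sideways. This one is Z: a tab at the +x end on the +y side and one at the -x end on the -y side. Origin: underside of the spine at the middle of its length, z up. The middle 42 mm of the spine is free on both sides to grip.
- block_U1: shaped printing block, beech with a dark green lino face, 34 mm high, about 100 g. A straight spine 90 mm long (along its x) and 24 mm wide, with tabs 24 mm wide that stick out 22 mm sideways. This one is U: two tabs, at both ends, both on the +y side. Origin: underside of the spine at the middle of its length, z up. The middle 42 mm of the spine is free on both sides to grip.
- block_U2: shaped printing block, beech with a dark green lino face, 34 mm high, about 100 g. A straight spine 90 mm long (along its x) and 24 mm wide, with tabs 24 mm wide that stick out 22 mm sideways. This one is U: two tabs, at both ends, both on the +y side. Origin: underside of the spine at the middle of its length, z up. The middle 42 mm of the spine is free on both sides to grip.
- sample_L: fixed aluminium template 10 mm thick with the outline of the L block, same axes and origin. The one lying on the red card is the sample to match; the other two lie on the wooden pattern board at the robot's right, out of use.
- sample_Z: fixed aluminium template 10 mm thick with the outline of the Z block, same axes and origin. The one lying on the red card is the sample to match; the other two lie on the wooden pattern board at the robot's right, out of use.
- sample_U: fixed aluminium template 10 mm thick with the outline of the U block, same axes and origin. The one lying on the red card is the sample to match; the other two lie on the wooden pattern board at the robot's right, out of use.
- card: red card 130 mm square, 4 mm thick, beyond the bins, on which the sample lies; origin at the centre of its underside.
- bins: light grey tray 260 mm (x) by 345 mm (y), with three shallow bins side by side along y, each about 110 mm wide with two blocks in it, spines roughly along the tray's x. Floor 6 mm above the table, walls and dividers up to 16 mm above the table, 5 mm thick. Origin: centre of the underside. Fixed. It stands straight ahead of the robot.
- bed: aluminium vacuum bed 136 mm (x) by 216 mm (y), pricked with suction holes; its flat top is 20 mm above the table, inside a dark rim 4 mm wide and 6 mm high, so 128 by 208 mm are clear. Origin: centre of the underside, z up. Fixed; left or right of the bins. Its vacuum pipe with the cock runs parallel to its y, 145 mm on the +x side of the centre, top of pipe 45 mm above the table.
- used_tray: black tray 140 mm (x) by 220 mm (y), for used bars, walls 5 mm thick and 16 mm high, floor about 5 mm above the table. Origin: centre of the underside. Fixed; on the other side of the bins from the bed.
- bar1: used proof bar, dark wood with a black inked face, 90 mm (x) by 30 mm (y) by 34 mm high, about 90 g; origin at the centre of its underside. Two or all three of them lie on the bed side by side, 62 mm apart or twice that, along the bed's x; the rest are absent.
- bar2: used proof bar, dark wood with a black inked face, 90 mm (x) by 30 mm (y) by 34 mm high, about 90 g; origin at the centre of its underside. Two or all three of them lie on the bed side by side, 62 mm apart or twice that, along the bed's x; the rest are absent.
- bar3: used proof bar, dark wood with a black inked face, 90 mm (x) by 30 mm (y) by 34 mm high, about 90 g; origin at the centre of its underside. Two or all three of them lie on the bed side by side, 62 mm apart or twice that, along the bed's x; the rest are absent.
- cock (a joint): quarter-turn of the red cock handle about the vertical axis cock_axis: 0 = shut, handle across the pipe, pointing to the bed (bed's -x); it grows anticlockwise seen from above to 1.571 = open, handle in line with the pipe, pointing along the bed's -y. Hard stops at both ends; stiff by friction (about 0.2 N m, 4 N at the grip), stays where left. Starts open or nearly so.
- cock_grip (a point): grip point of the red handle, in the bar's middle height, 50 mm out from the axis. The handle bar is 16 mm wide, 22 mm high (66 to 88 mm above the table) and reaches 75 mm from the axis. The point's -x points outward along the handle.
- cock_axis (a point): the cock's turning axis at the height of the grip point (77 mm above the table), fixed to the bed, same axes as the bed.
- ink_tin: bystander: steel ink tin, 90 mm across, 75 mm high, beyond the bed or tray on the left; origin under its centre.
- ink_jar: bystander: ink jar, 64 mm across, 70 mm high, far right; origin under its centre.
- brayer: bystander: hand ink roller, about 200 mm long, 40 mm high, lying between robot and bins; origin under the roller's centre.
- palette_knife: bystander: palette knife lying at the right beyond the bed or tray, about 250 mm long, under 30 mm high.
- spirit_bottle: bystander: clear bottle 72 mm across, 170 mm high, at the far left edge; origin under its centre.
Things that resemble listed ones, but are neither listed nor needed, are in the scene too. Leave any purple or turquoise look-alike of the sample_L alone.

How it is judged:
On the way, in this order (a step that is already met when the one before it is completed fails the run):
1. the cock is shut while all used bars are still on the bed (value of joint cock below 0.1 rad and x of bar1 in the frame of bed between -0.06 and 0.06 m and y of bar1 in the frame of bed between -0.1 and 0.1 m and z of bar1 in the frame of bed between 0.012 and 0.03 m and x of bar2 in the frame of bed between -0.06 and 0.06 m and y of bar2 in the frame of bed between -0.1 and 0.1 m and z of bar2 in the frame of bed between 0.012 and 0.03 m and x of bar3 in the frame of bed between -0.06 and 0.06 m and y of bar3 in the frame of bed between -0.1 and 0.1 m and z of bar3 in the frame of bed between 0.012 and 0.03 m), for 0.2 s.
2. with the cock shut, the bars lie in the tray and both matching blocks on the bed, the others in the bins (value of joint cock below 0.1 rad and (horizontal distance between sample_L and card above 0.12 m or ((x of block_L1 in the frame of bed between -0.05 and 0.05 m and y of block_L1 in the frame of bed between -0.095 and 0.095 m and z of block_L1 in the frame of bed between 0.014 and 0.027 m and angle between block_L1's own z axis and vertical below 0.12 rad and linear speed of block_L1 below 0.03 m/s) and (x of block_L2 in the frame of bed between -0.05 and 0.05 m and y of block_L2 in the frame of bed between -0.095 and 0.095 m and z of block_L2 in the frame of bed between 0.014 and 0.027 m and angle between block_L2's own z axis and vertical below 0.12 rad and linear speed of block_L2 below 0.03 m/s))) and (horizontal distance between sample_L and card below 0.12 m or ((x of block_L1 in the frame of bins between -0.135 and 0.135 m and y of block_L1 in the frame of bins between -0.18 and 0.18 m and z of block_L1 in the frame of bins between -0.002 and 0.03 m) and (x of block_L2 in the frame of bins between -0.135 and 0.135 m and y of block_L2 in the frame of bins between -0.18 and 0.18 m and z of block_L2 in the frame of bins between -0.002 and 0.03 m))) and (horizontal distance between sample_Z and card above 0.12 m or ((x of block_Z1 in the frame of bed between -0.05 and 0.05 m and y of block_Z1 in the frame of bed between -0.095 and 0.095 m and z of block_Z1 in the frame of bed between 0.014 and 0.027 m and angle between block_Z1's own z axis and vertical below 0.12 rad and linear speed of block_Z1 below 0.03 m/s) and (x of block_Z2 in the frame of bed between -0.05 and 0.05 m and y of block_Z2 in the frame of bed between -0.095 and 0.095 m and z of block_Z2 in the frame of bed between 0.014 and 0.027 m and angle between block_Z2's own z axis and vertical below 0.12 rad and linear speed of block_Z2 below 0.03 m/s))) and (horizontal distance between sample_Z and card below 0.12 m or ((x of block_Z1 in the frame of bins between -0.135 and 0.135 m and y of block_Z1 in the frame of bins between -0.18 and 0.18 m and z of block_Z1 in the frame of bins between -0.002 and 0.03 m) and (x of block_Z2 in the frame of bins between -0.135 and 0.135 m and y of block_Z2 in the frame of bins between -0.18 and 0.18 m and z of block_Z2 in the frame of bins between -0.002 and 0.03 m))) and (horizontal distance between sample_U and card above 0.12 m or ((x of block_U1 in the frame of bed between -0.05 and 0.05 m and y of block_U1 in the frame of bed between -0.095 and 0.095 m and z of block_U1 in the frame of bed between 0.014 and 0.027 m and angle between block_U1's own z axis and vertical below 0.12 rad and linear speed of block_U1 below 0.03 m/s) and (x of block_U2 in the frame of bed between -0.05 and 0.05 m and y of block_U2 in the frame of bed between -0.095 and 0.095 m and z of block_U2 in the frame of bed between 0.014 and 0.027 m and angle between block_U2's own z axis and vertical below 0.12 rad and linear speed of block_U2 below 0.03 m/s))) and (horizontal distance between sample_U and card below 0.12 m or ((x of block_U1 in the frame of bins between -0.135 and 0.135 m and y of block_U1 in the frame of bins between -0.18 and 0.18 m and z of block_U1 in the frame of bins between -0.002 and 0.03 m) and (x of block_U2 in the frame of bins between -0.135 and 0.135 m and y of block_U2 in the frame of bins between -0.18 and 0.18 m and z of block_U2 in the frame of bins between -0.002 and 0.03 m))) and x of bar1 in the frame of used_tray between -0.055 and 0.055 m and y of bar1 in the frame of used_tray between -0.09 and 0.09 m and z of bar1 in the frame of used_tray between -0.002 and 0.011 m and angle between each of bar1, bar2, bar3's own z axis and vertical below 0.12 rad and linear speed of each of bar1, bar2, bar3 below 0.03 m/s and x of bar2 in the frame of used_tray between -0.055 and 0.055 m and y of bar2 in the frame of used_tray between -0.09 and 0.09 m and z of bar2 in the frame of used_tray between -0.002 and 0.011 m and x of bar3 in the frame of used_tray between -0.055 and 0.055 m and y of bar3 in the frame of used_tray between -0.09 and 0.09 m and z of bar3 in the frame of used_tray between -0.002 and 0.011 m), for 0.2 s.
3. the cock is opened fully (value of joint cock above 1.47 rad), for 0.2 s.
At the end, for the whole second after the job is handed in: Cock within 0.1 rad of its open stop; both blocks of the sample's shape flat (within 7 degrees) on the bed, their origins within 50 mm (x) and 95 mm (y) of its centre, at rest; every bar flat on the tray's floor, within 55 and 90 mm of its centre; the four other blocks in the bins ((horizontal distance between sample_L and card above 0.12 m or ((x of block_L1 in the frame of bed between -0.05 and 0.05 m and y of block_L1 in the frame of bed between -0.095 and 0.095 m and z of block_L1 in the frame of bed between 0.014 and 0.027 m and angle between block_L1's own z axis and vertical below 0.12 rad and linear speed of block_L1 below 0.03 m/s) and (x of block_L2 in the frame of bed between -0.05 and 0.05 m and y of block_L2 in the frame of bed between -0.095 and 0.095 m and z of block_L2 in the frame of bed between 0.014 and 0.027 m and angle between block_L2's own z axis and vertical below 0.12 rad and linear speed of block_L2 below 0.03 m/s))) and (horizontal distance between sample_L and card below 0.12 m or ((x of block_L1 in the frame of bins between -0.135 and 0.135 m and y of block_L1 in the frame of bins between -0.18 and 0.18 m and z of block_L1 in the frame of bins between -0.002 and 0.03 m) and (x of block_L2 in the frame of bins between -0.135 and 0.135 m and y of block_L2 in the frame of bins between -0.18 and 0.18 m and z of block_L2 in the frame of bins between -0.002 and 0.03 m))) and (horizontal distance between sample_Z and card above 0.12 m or ((x of block_Z1 in the frame of bed between -0.05 and 0.05 m and y of block_Z1 in the frame of bed between -0.095 and 0.095 m and z of block_Z1 in the frame of bed between 0.014 and 0.027 m and angle between block_Z1's own z axis and vertical below 0.12 rad and linear speed of block_Z1 below 0.03 m/s) and (x of block_Z2 in the frame of bed between -0.05 and 0.05 m and y of block_Z2 in the frame of bed between -0.095 and 0.095 m and z of block_Z2 in the frame of bed between 0.014 and 0.027 m and angle between block_Z2's own z axis and vertical below 0.12 rad and linear speed of block_Z2 below 0.03 m/s))) and (horizontal distance between sample_Z and card below 0.12 m or ((x of block_Z1 in the frame of bins between -0.135 and 0.135 m and y of block_Z1 in the frame of bins between -0.18 and 0.18 m and z of block_Z1 in the frame of bins between -0.002 and 0.03 m) and (x of block_Z2 in the frame of bins between -0.135 and 0.135 m and y of block_Z2 in the frame of bins between -0.18 and 0.18 m and z of block_Z2 in the frame of bins between -0.002 and 0.03 m))) and (horizontal distance between sample_U and card above 0.12 m or ((x of block_U1 in the frame of bed between -0.05 and 0.05 m and y of block_U1 in the frame of bed between -0.095 and 0.095 m and z of block_U1 in the frame of bed between 0.014 and 0.027 m and angle between block_U1's own z axis and vertical below 0.12 rad and linear speed of block_U1 below 0.03 m/s) and (x of block_U2 in the frame of bed between -0.05 and 0.05 m and y of block_U2 in the frame of bed between -0.095 and 0.095 m and z of block_U2 in the frame of bed between 0.014 and 0.027 m and angle between block_U2's own z axis and vertical below 0.12 rad and linear speed of block_U2 below 0.03 m/s))) and (horizontal distance between sample_U and card below 0.12 m or ((x of block_U1 in the frame of bins between -0.135 and 0.135 m and y of block_U1 in the frame of bins between -0.18 and 0.18 m and z of block_U1 in the frame of bins between -0.002 and 0.03 m) and (x of block_U2 in the frame of bins between -0.135 and 0.135 m and y of block_U2 in the frame of bins between -0.18 and 0.18 m and z of block_U2 in the frame of bins between -0.002 and 0.03 m))) and x of bar1 in the frame of used_tray between -0.055 and 0.055 m and y of bar1 in the frame of used_tray between -0.09 and 0.09 m and z of bar1 in the frame of used_tray between -0.002 and 0.011 m and angle between each of bar1, bar2, bar3's own z axis and vertical below 0.12 rad and linear speed of each of bar1, bar2, bar3 below 0.03 m/s and x of bar2 in the frame of used_tray between -0.055 and 0.055 m and y of bar2 in the frame of used_tray between -0.09 and 0.09 m and z of bar2 in the frame of used_tray between -0.002 and 0.011 m and x of bar3 in the frame of used_tray between -0.055 and 0.055 m and y of bar3 in the frame of used_tray between -0.09 and 0.09 m and z of bar3 in the frame of used_tray between -0.002 and 0.011 m and value of joint cock above 1.47 rad and velocity of joint cock below 0.1 rad/s); the robot touches nothing.
It fails at once if ink tin pushed more than 40 mm or tipped (distance of ink_tin from where it was at the start of the episode above 0.04 m or angle between ink_tin's own z axis and vertical above 0.6 rad).
It fails at once if ink jar pushed more than 40 mm or tipped (distance of ink_jar from where it was at the start of the episode above 0.04 m or angle between ink_jar's own z axis and vertical above 0.6 rad).
It fails at once if brayer pushed more than 40 mm or tipped (distance of brayer from where it was at the start of the episode above 0.04 m or angle between brayer's own z axis and vertical above 0.6 rad).
It fails at once if palette knife pushed more than 40 mm or tipped (distance of palette_knife from where it was at the start of the episode above 0.04 m or angle between palette_knife's own z axis and vertical above 0.6 rad).
It fails at once if spirit bottle pushed more than 40 mm or tipped (distance of spirit_bottle from where it was at the start of the episode above 0.04 m or angle between spirit_bottle's own z axis and vertical above 0.6 rad).
Of bar1, bar2, bar3 only 2 to 3 are there at a start; the rules pass over those that are not, and their reading is None.
At some moment in a run one of block_L1, block_L2, block_Z1, block_Z2, block_U1, block_U2 may be knocked a few centimetres aside while the robot is not near it.
It also fails if it takes over 208 s, if anything falls off the work surface, if the arm or the gripper's body presses on something with over 40 N, if the wrist force passes 120 N, or if a joint passes its speed limit or range.

## Working session

There is one attempt and no reset: what is moved stays moved. The work goes in short steps, Python scripts to look and compute and a tool call to move; the robot and the scene stay as the last step left them, time stands still between calls to the robot, and variables do not carry over. Pictures are saved under pics/ and viewed, at most 14 in all, crops included, and the job is handed in when it is done.

Besides the shell and the picture viewer there is one more tool, called after "Call:" by a JSON object that holds its "api" and its "payload", one argument or row to a line. arm_command: Moves the arm, as the interface text tells. Its arguments: {"type":"object","properties":{"commands":{"type":"array","items":{"type":"array","items":{"type":"number"}}},"squeeze":{"type":"number"}},"required":["commands"]}

```bash
ls; mkdir -p pics; cat > h.py <<'E'
import numpy as np, cv2
from plant import get_state, read_camera, hand_in
from scipy.spatial.transform import Rotation as R
def cast(c,u,v,z):
    "pixel -> world point on plane z"
    K=np.array(c["intrinsics"]);T=np.array(c["T"])
    d=np.linalg.inv(K)@[u,v,1]; d=T[:3,:3]@[d[0],-d[1],-d[2]]; o=T[:3,3]
    return o+d*(z-o[2])/d[2]
def proj(c,p):
    K=np.array(c["intrinsics"]);T=np.array(c["T"])
    q=T[:3,:3].T@(np.array(p)-T[:3,3]); q=K@[q[0],-q[1],-q[2]]
    return q[:2]/q[2]
E
python3 - <<'E'
from h import *
s=get_state(); print({k:np.round(v,3).tolist() for k,v in s.items()})
for n in("top","side"):
    c=read_camera(n); print(n,[k for k in c],np.round(c["intrinsics"],1).tolist(),np.round(c["T"],3).tolist())
    cv2.imwrite(f"pics/{n}0.png",cv2.resize(c["image"],(800,600),interpolation=cv2.INTER_CUBIC))
    cv2.imwrite(f"pics/{n}0raw.png",c["image"])
E
```

```text
pics
{'clock': 0.0, 'joint_pos': [1.447, 0.386, 0.007, -0.001, -1.194, -0.259], 'qvel': [0.001, -0.001, -0.0, 0.001, -0.001, 0.001], 'joint_torque': [0.0, -39.229, 18.84, 4.186, -0.005, -0.0], 'tool_pos': [0.233, 0.579, 0.23], 'eef_rot': [3.082, -0.597, -0.001], 'wrist_force': [-0.286, 0.669, -0.676], 'torque': [-0.037, 0.002, -0.01], 'gripper_force': 0.0, 'opening': 0.085}
top ['image', 'intrinsics', 'T'] [[441.8, 0.0, 253.5], [0.0, 441.8, 185.5], [0.0, 0.0, 1.0]] [[0.0, 0.985, -0.171, 0.181], [-1.0, -0.002, -0.015, -0.076], [-0.015, 0.171, 0.985, 2.026], [0.0, 0.0, 0.0, 1.0]]
side ['image', 'intrinsics', 'T'] [[388.7, 0.0, 250.1], [0.0, 388.7, 188.4], [0.0, 0.0, 1.0]] [[0.708, 0.466, -0.531, -0.196], [-0.706, 0.487, -0.514, -0.793], [0.019, 0.739, 0.674, 1.017], [0.0, 0.0, 0.0, 1.0]]
```

View pics/top0.png

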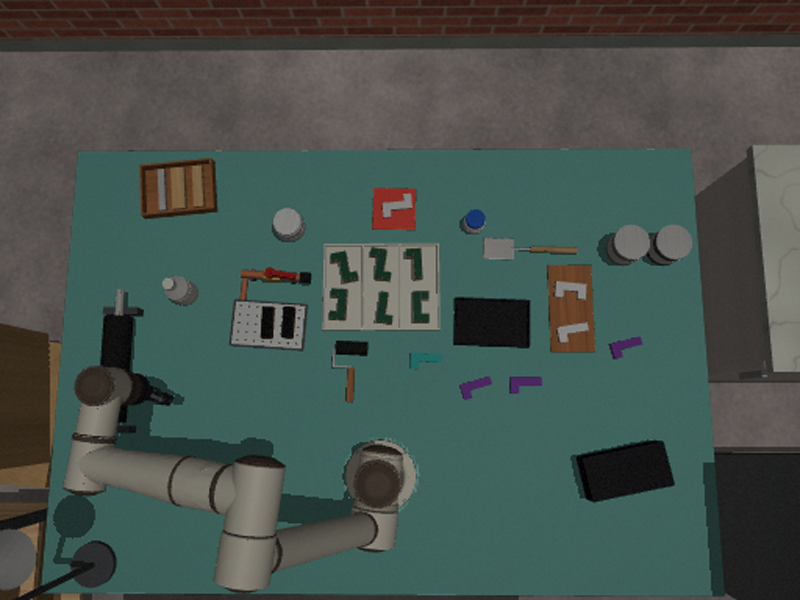

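View pics/side0.png

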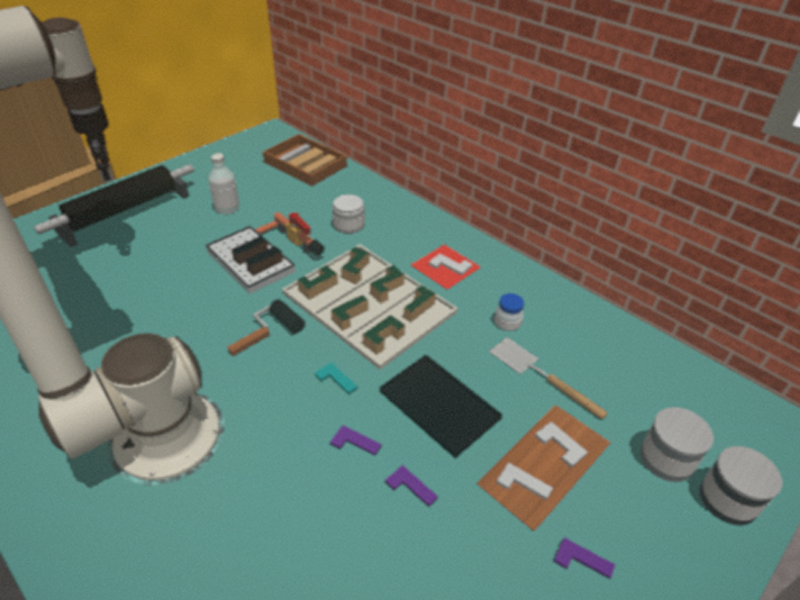

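The top view shows a Z-like sample on the red card at (397,205), the bed with two bars at (268,325), the cock at (280,274), the bins at (381,287) and the black tray at (491,322). The board at (571,310) holds the U and L samples. I'll confirm the shapes in one crop.

```bash
python3 - <<'E'
from h import *
im=cv2.imread("pics/top0raw.png")[115:235,140:300]
cv2.imwrite("pics/crop1.png",cv2.convertScaleAbs(cv2.resize(im,(800,600),interpolation=cv2.INTER_CUBIC),alpha=1.5))
c=read_camera("top");d=read_camera("side")
for cam in (c,d):
    hsv=cv2.cvtColor(cam["image"],cv2.COLOR_BGR2HSV)
    for nm,lo,hi in (("green",(40,60,15),(80,255,110)),("red",(0,170,60),(8,255,255))):
        m=cv2.inRange(hsv,lo,hi)
        n,l,st,ce=cv2.connectedComponentsWithStats(m)
        print(nm,[(s[4],np.round(q).tolist()) for s,q in zip(st[1:],ce[1:]) if s[4]>25][:14])
E
```

```text
green [(np.int32(143), [243.0, 168.0]), (np.int32(117), [266.0, 167.0]), (np.int32(141), [220.0, 170.0]), (np.int32(143), [217.0, 194.0]), (np.int32(120), [245.0, 197.0]), (np.int32(138), [268.0, 196.0])]
red [(np.int32(514), [251.0, 134.0]), (np.int32(73), [178.0, 175.0])]
green [(np.int32(92), [227.0, 166.0]), (np.int32(96), [203.0, 178.0]), (np.int32(105), [247.0, 178.0]), (np.int32(91), [269.0, 190.0]), (np.int32(97), [222.0, 197.0]), (np.int32(129), [244.0, 210.0])]
red [(np.int32(260), [282.0, 172.0])]
```

View pics/crop1.png

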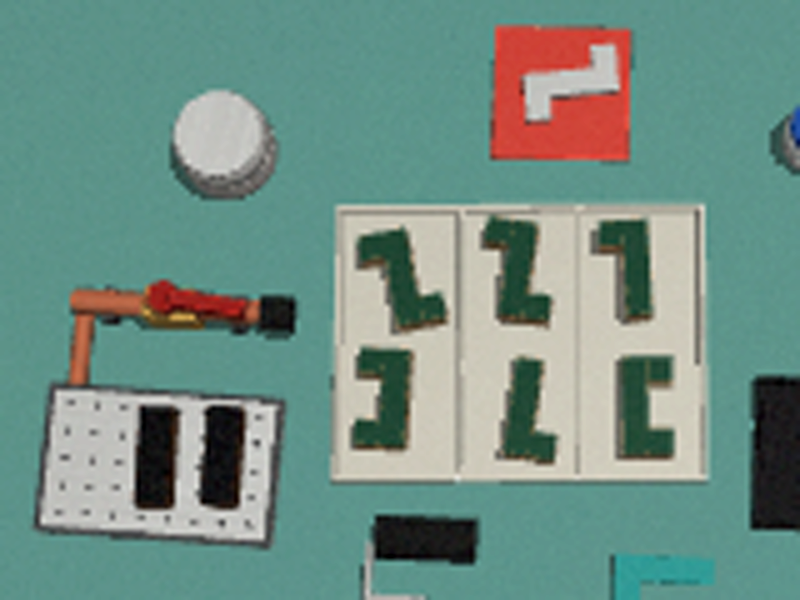

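The sample at crop (570,83) is a Z. The blocks at crop (403,278) and (517,270) are Z, with the tab to the left (+y) at the far end and to the right at the near end. The rest are L at (628,270) and (530,410), and U at (383,398) and (645,406). So both Z blocks go to the bed. The red handle at (200,300) lies along the pipe with its hub at (163,295), so the cock is open.

```bash
cat >> h.py <<'E'
S=4
def world(c,m,z):
    "mask (upsampled S) -> world xy of largest-first components"
    n,l,st,ce=cv2.connectedComponentsWithStats(m); out=[]
    for i in np.argsort(-st[1:,4])+1:
        if st[i,4]<25*S*S: continue
        v,u=np.nonzero(l==i); P=np.array([cast(c,(a+.5)/S-.5,(b+.5)/S-.5,z)[:2] for a,b in zip(u,v)])
        out.append((ce[i]/S,P))
    return out
def up(c,r0,r1,c0,c1):
    im=c["image"].copy(); k=np.zeros(im.shape[:2],np.uint8); k[r0:r1,c0:c1]=255
    f=lambda a:cv2.resize(a,None,fx=S,fy=S,interpolation=cv2.INTER_CUBIC)
    return cv2.cvtColor(f(im),cv2.COLOR_BGR2HSV),f(k)
def rect(P):
    (a,b),(w,h),t=cv2.minAreaRect((P*1000).astype(np.float32)); 
    if w<h: w,h,t=h,w,t+90
    return np.round([a,b,w,h,(t+90)%180-90],1)
def pca(P):
    w,V=np.linalg.eigh(np.cov(P.T)); v=V[:,1]*np.sign(V[0,1]); return P.mean(0),np.arctan2(v[1],v[0]),P.shape[0]
E
python3 - <<'E'
from h import *
for n in("top","side"):
    c=read_camera(n); print(n)
    H,k=up(c,0,384,130,350)
    for q,P in world(c,cv2.inRange(H,(40,60,15),(85,255,110))&k,.040):
        m,a,_=pca(P); print("green",q.round(),(m*1000).round(1),"yaw if Z",round(a-.3436,3),rect(P))
    if n=="top":
        H,k=up(c,185,225,145,200)
        for q,P in world(c,cv2.inRange(H,(0,0,0),(180,255,45))&k,.054): print("dark",q.round(),rect(P),(P.mean(0)*1000).round(1))
        for q,P in world(c,cv2.inRange(H,(0,0,120),(180,60,255))&k,.020): print("bedtop",q.round(),rect(P))
        H,k=up(c,185,225,285,345)
        for q,P in world(c,cv2.inRange(H,(0,0,0),(180,255,50))&k,.012): print("tray",q.round(),rect(P))
        H,k=up(c,165,190,165,195)
        for q,P in world(c,cv2.inRange(H,(0,185,60),(7,255,255))&k,.088):
            m,a,_=pca(P); print("handle",q.round(),(m*1000).round(1),round(a,3),rect(P))
        H,k=up(c,150,215,200,290)
        for q,P in world(c,cv2.inRange(H,(0,0,90),(60,70,255))&k,.012): print("bins",q.round(),rect(P))
E
```

```text
top
green [250. 232.] [330.1 -25.4] yaw if Z -0.019 [ 3.2410e+02  2.3400e+01  1.2710e+03  1.0454e+03 -1.0000e-01]
green [135. 353.] [-200.7  463.2] yaw if Z -0.27 [-201.8  438.   221.2  101.4    2.8]
green [217. 194.] [487.5 121.8] yaw if Z -0.397 [487.9 125.4  88.   46.2  -2.8]
green [269. 196.] [ 479.5 -112.5] yaw if Z -0.327 [ 4.796e+02 -1.161e+02  8.840e+01  4.420e+01 -1.000e-01]
green [243. 169.] [607.3   2.2] yaw if Z -0.137 [607.8   2.5 104.1  47.2  10.9]
green [220. 170.] [599.5 109.3] yaw if Z 0.184 [598.9 109.8 102.6  47.1  28.9]
green [245. 198.] [471.4  -6.6] yaw if Z -0.287 [477.2 -13.9  89.8  45.1  -7.9]
green [266. 167.] [ 614.6 -102.5] yaw if Z -0.114 [608.  -96.   87.9  44.6   2.1]
green [156. 291.] [ 57.1 386. ] yaw if Z -1.679 [ 57.8 391.9 134.1  38.9 -74.8]
green [136. 292.] [ 52.6 473.4] yaw if Z -1.85 [ 53.6 473.5  54.3  21.5  86.4]
dark [171. 206.] [431.4 327.1  91.9  35.2  -1.4] [431.1 327.2]
dark [184. 206.] [431.6 267.3  91.9  35.8  -2.3] [431.9 267.2]
bedtop [169. 209.] [429.7 331.1 204.4 125.1  85.9]
tray [315. 206.] [ 436.2 -323.5  223.6  142.7   87.7]
ha
[... 155 characters left out ...]
] yaw if Z -0.322 [ 480.3 -117.9   85.3   42.7    0. ]
green [248. 178.] [610.2   2.2] yaw if Z -0.166 [610.6   1.1  98.7  41.   10.3]
green [203. 178.] [486.8 122.8] yaw if Z -0.422 [488.3 126.   84.8  45.   -5.4]
green [222. 197.] [468.   -7.4] yaw if Z -0.236 [477.  -14.9  84.8  41.8  -6.8]
green [269. 191.] [ 618.1 -102.5] yaw if Z -0.115 [609.7 -97.4  87.3  39.9   3.2]
green [227. 166.] [601.5 110.6] yaw if Z 0.184 [602.  111.1  95.8  42.6  29.4]
green [202. 162.] [546.8 204. ] yaw if Z 0.572 [553.3 212.7  78.8  56.8  82.3]
green [186. 210.] [332.9  31.6] yaw if Z -1.63 [331.8  34.2  62.7  37.5 -61.6]
green [255. 240.] [ 409.8 -231.6] yaw if Z -0.332 [ 413.1 -230.8   91.4   10.7    3.1]
```

```bash
cat >> h.py <<'E'
def pose(x,y,z,yaw):
    c,s=np.cos(yaw),np.sin(yaw); T=np.eye(4); T[:3,:3]=[[c,s,0],[s,-c,0],[0,0,-1]]; T[:3,3]=x,y,z; return T
def plan(way,start=None):
    "way: (x,y,z mm,yaw deg,opening,hold rows) -> rows per call, from start pose or the measured one"
    s=get_state(); r=R.from_rotvec(s["eef_rot"]).as_matrix()
    cur=np.r_[np.array(s["tool_pos"])*1000,np.degrees(np.arctan2(r[1,0],r[0,0]))] if start is None else np.array(start,float)
    pts=[]
    for x,y,z,a,o,hold in way:
        t=np.array([x,y,z,a],float); d=t-cur; n=int(max(1,np.ceil(np.linalg.norm(d[:3])/60),np.ceil(abs(d[3])/10)))
        pts+=[(cur+d*i/n,o) for i in range(1,n+1)]+[(t,o)]*hold; b=cur; cur=t
    base=np.r_[np.array(s["tool_pos"])*1000,np.degrees(np.arctan2(r[1,0],r[0,0]))] if start is None else np.array(start,float)
    for i in range(0,len(pts),5):
        B=pose(*base[:3],np.radians(base[3])); rows=[]
        for p,o in pts[i:i+5]:
            D=np.linalg.inv(B)@pose(*p[:3],np.radians(p[3])); w=R.from_matrix(D[:3,:3]).as_rotvec()
            rows.append([0,0,round(w[2],3)]+[round(v/1000,3)+0 for v in D[:3,3]]+[o])
        print(str(rows).replace(" ","")); base=pts[min(i+4,len(pts)-1)][0]
    print("end",cur.round(1).tolist())
E
python3 - <<'E'
from h import *
c=read_camera("top");d=read_camera("side")
H,k=up(c,165,190,165,195); m=cv2.inRange(H,(0,185,60),(7,255,255))&k
q,P=world(c,m,.088)[0]; a=P[P[:,1]>.305]; print("left part",rect(a),"ymax",P[:,1].max(),"ymin",P[:,1].min())
for lo in np.arange(.245,.34,.01):
    b=P[(P[:,1]>=lo)&(P[:,1]<lo+.01)]; print(round(lo+.005,3),(b[:,0].min()*1000).round(),(b[:,0].max()*1000).round()) if len(b) else 0
s=up(d,130,160,150,230); 
H,k=up(d,125,170,165,215); 
for q,P in world(d,cv2.inRange(H,(0,185,60),(7,255,255))&k,.088): print("side red",q,rect(P),P[:,1].max(),P[:,1].min())
E
```

```text
left part [571.7 318.7  27.   26.4 -88.2] ymax 0.33218805107865534 ymin 0.24205322247598518
0.25 555.0 568.0
0.26 554.0 570.0
0.27 555.0 572.0
0.28 560.0 573.0
0.29 560.0 576.0
0.3 561.0 577.0
0.31 562.0 583.0
0.32 559.0 585.0
0.33 561.0 581.0
```

```bash
python3 - <<'E'
from h import *
A=np.array([572,319])
arc=lambda a:tuple((A-50*np.array([np.cos(np.radians(a)),np.sin(np.radians(a))])).round(1))
print("approach");plan([(400,450,230,30,.06,0),(*arc(81.5),200,81.5,.05,0),(*arc(81.5),150,81.5,.05,0)])
st=(*arc(81.5),150,81.5)
print("down+grip");plan([(*arc(81.5),61,81.5,.05,1),(*arc(81.5),61,81.5,0,3)],st)
st=(*arc(81.5),61,81.5)
print("turn");plan([(*arc(a),61,a,0,0) for a in np.linspace(81.5,-5.5,11)[1:]],st)
E
```

```text
approach
[[0,0,np.float64(-0.151),np.float64(0.034),np.float64(0.01),np.float64(0.0),0.06],[0,0,np.float64(-0.302),np.float64(0.068),np.float64(0.019),np.float64(0.0),0.06],[0,0,np.float64(-0.453),np.float64(0.102),np.float64(0.029),np.float64(0.001),0.06],[0,0,np.float64(-0.604),np.float64(0.135),np.float64(0.039),np.float64(0.001),0.06],[0,0,np.float64(-0.755),np.float64(0.169),np.float64(0.048),np.float64(0.001),0.06]]
[[0,0,np.float64(-0.151),np.float64(0.018),np.float64(0.03),np.float64(0.0),0.06],[0,0,np.float64(-0.301),np.float64(0.033),np.float64(0.068),np.float64(0.005),0.05],[0,0,np.float64(-0.451),np.float64(0.047),np.float64(0.106),np.float64(0.01),0.05],[0,0,np.float64(-0.6),np.float64(0.062),np.float64(0.144),np.float64(0.015),0.05],[0,0,np.float64(-0.75),np.float64(0.076),np.float64(0.182),np.float64(0.02),0.05]]
[[0,0,np.float64(-0.15),np.float64(-0.015),np.float64(0.038),np.float64(0.005),0.05],[0,0,np.float64(-0.3),np.float64(-0.03),np.float64(0.076),np.float64(0.01),0.05],[0,0,np.float64(-0.3),np.float64(-0.03),np.float64(0.076),np.float64(0.06),0.05]]
end [564.6, 
[... 717 characters left out ...]
float64(-0.015),np.float64(0.0),0],[0,0,np.float64(0.456),np.float64(0.005),np.float64(-0.022),np.float64(0.0),0],[0,0,np.float64(0.607),np.float64(0.009),np.float64(-0.029),np.float64(0.0),0],[0,0,np.float64(0.759),np.float64(0.014),np.float64(-0.034),np.float64(0.0),0]]
[[0,0,np.float64(0.152),np.float64(0.001),np.float64(-0.008),np.float64(0.0),0],[0,0,np.float64(0.304),np.float64(0.002),np.float64(-0.015),np.float64(0.0),0],[0,0,np.float64(0.456),np.float64(0.005),np.float64(-0.022),np.float64(0.0),0],[0,0,np.float64(0.607),np.float64(0.009),np.float64(-0.029),np.float64(0.0),0],[0,0,np.float64(0.759),np.float64(0.014),np.float64(-0.034),np.float64(0.0),0]]
end [522.2, 323.8, 61.0, -5.5]
```

Call:
{"api": "arm_command", "payload": {
  "commands": [
    [0, 0, -0.15, 0.034, 0.01, 0, 0.06],
    [0, 0, -0.3, 0.068, 0.019, 0, 0.06],
    [0, 0, -0.45, 0.102, 0.029, 0, 0.06],
    [0, 0, -0.6, 0.135, 0.039, 0, 0.06],
    [0, 0, -0.755, 0.169, 0.048, 0, 0.06]
  ],
  "squeeze": 40
}}

```text
clock: 1.02
tool_pos: [0.373, 0.4713, 0.2314]
eef_rot: [-3.086, -0.589, -0.0]
wrist_force: [0.3, 0.5, 0.7]
opening: 0.0599
gripper_force: 0.0
```

Call:
{"api": "arm_command", "payload": {
  "commands": [
    [0, 0, -0.15, 0.018, 0.03, 0, 0.06],
    [0, 0, -0.3, 0.033, 0.068, 0.005, 0.05],
    [0, 0, -0.45, 0.047, 0.106, 0.01, 0.05],
    [0, 0, -0.6, 0.062, 0.144, 0.015, 0.05],
    [0, 0, -0.75, 0.076, 0.182, 0.02, 0.05]
  ]
}}

```text
clock: 1.65
tool_pos: [0.5101, 0.3292, 0.2113]
eef_rot: [-2.656, -1.678, -0.0]
wrist_force: [0.0, 0.1, -0.3]
opening: 0.0502
gripper_force: 0.0
```

Call:
{"api": "arm_command", "payload": {
  "commands": [
    [0, 0, -0.15, -0.015, 0.038, 0.005, 0.05],
    [0, 0, -0.3, -0.03, 0.076, 0.01, 0.05],
    [0, 0, -0.3, -0.03, 0.076, 0.04, 0.05],
    [0, 0, -0.3, -0.03, 0.076, 0.06, 0.05]
  ]
}}

```text
clock: 2.15
tool_pos: [0.5647, 0.2692, 0.15]
eef_rot: [-2.382, -2.048, 0.002]
wrist_force: [0.2, 0.1, -0.7]
opening: 0.05
gripper_force: 0.0
```

```bash
sed -i 's/round(w\[2\],3)/float(round(w[2],3))/; s/round(v\/1000,3)+0 /float(round(v\/1000,3)) /' h.py; python3 - <<'E'
from h import *
d=read_camera("side"); cv2.imwrite("pics/s1.png",cv2.resize(d["image"][100:220,110:270],(800,600),interpolation=cv2.INTER_CUBIC))
plan([(564.6,269.5,61,81.5,.05,0)])
E
```

```text
[[0,0,-0.001,0.0,0.001,0.043,0.05],[0,0,-0.002,0.001,0.001,0.086,0.05]]
end [564.6, 269.5, 61.0, 81.5]
```

View pics/s1.png

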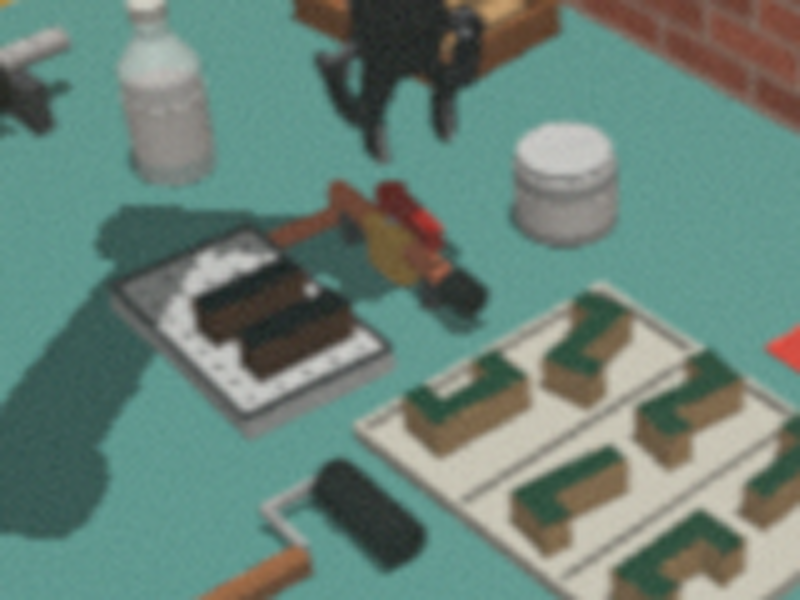

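The open fingers at (375–445,150) straddle the red handle's line at (410,215), and the black pipe cap at (465,295) is clear of them. Next: descend and grip.

Call:
{"api": "arm_command", "payload": {
  "commands": [
    [0, 0, 0, 0, 0, 0.045, 0.05],
    [0, 0, 0, 0, 0, 0.089, 0.05],
    [0, 0, 0, 0, 0, 0.089, 0.0],
    [0, 0, 0, 0, 0, 0.089, 0.0],
    [0, 0, 0, 0, 0, 0.089, 0.0]
  ]
}}

```text
clock: 2.82
tool_pos: [0.5667, 0.2707, 0.0641]
eef_rot: [2.382, 2.048, 0.008]
wrist_force: [5.1, -1.3, -7.5]
opening: 0.0156
gripper_force: 38.7
```

Call:
{"api": "arm_command", "payload": {
  "commands": [
    [0, 0, 0, 0, 0, 0, 0],
    [0, 0, 0, 0, 0, 0, 0]
  ]
}}

```text
clock: 3.08
tool_pos: [0.5667, 0.2707, 0.0641]
eef_rot: [2.382, 2.047, 0.008]
wrist_force: [6.0, -1.7, -6.1]
opening: 0.0156
gripper_force: 38.7
```

Gripped at 15.6 mm, matching the 16 mm handle. Now the turn to shut, then a release.

Call:
{"api": "arm_command", "payload": {
  "commands": [
    [0, 0, 0.15, 0.001, -0.008, 0, 0],
    [0, 0, 0.3, 0.002, -0.015, 0, 0],
    [0, 0, 0.455, 0.005, -0.022, 0, 0],
    [0, 0, 0.605, 0.009, -0.029, 0, 0],
    [0, 0, 0.76, 0.014, -0.034, 0, 0]
  ]
}}

```text
clock: 3.7
tool_pos: [0.5356, 0.29, 0.0641]
eef_rot: [-2.972, -1.013, -0.01]
wrist_force: [8.9, 0.3, -9.2]
opening: 0.0156
gripper_force: 38.9
```

Call:
{"api": "arm_command", "payload": {
  "commands": [
    [0, 0, 0.15, 0.001, -0.008, 0, 0],
    [0, 0, 0.3, 0.002, -0.015, 0, 0],
    [0, 0, 0.455, 0.005, -0.022, 0, 0],
    [0, 0, 0.605, 0.009, -0.029, 0, 0],
    [0, 0, 0.76, 0.014, -0.034, 0, 0]
  ]
}}

```text
clock: 4.32
tool_pos: [0.5255, 0.3248, 0.0641]
eef_rot: [-3.136, 0.158, -0.007]
wrist_force: [13.3, -15.6, -4.2]
opening: 0.0152
gripper_force: 44.7
```

Call:
{"api": "arm_command", "payload": {
  "commands": [
    [0, 0, 0.02, 0, -0.001, 0, 0],
    [0, 0, 0.02, 0, -0.001, 0, 0]
  ]
}}

```text
clock: 4.58
tool_pos: [0.5256, 0.3247, 0.0642]
eef_rot: [3.136, -0.176, 0.007]
wrist_force: [6.5, -6.2, -6.1]
opening: 0.0152
gripper_force: 49.4
```

```bash
python3 - <<'E'
from h import *
s=get_state(); r=R.from_rotvec(s["eef_rot"]).as_matrix(); print(np.degrees(np.arctan2(r[1,0],r[0,0])), s["torque"],s["joint_pos"])
plan([(522.2,323.8,150,-5.5,.05,0)])
E
```

```text
-6.432608876523543 [-1.5733672  -2.00875799  1.2634923 ] [ 0.81675239  0.53040711 -0.2164285   0.00492312 -0.82178955  0.63842456]
[[0,0,-0.008,-0.002,0.001,-0.043,0.05],[0,0,-0.016,-0.003,0.001,-0.086,0.05]]
end [522.2, 323.8, 150.0, -5.5]
```

Call:
{"api": "arm_command", "payload": {
  "commands": [
    [0, 0, 0, 0, 0, 0, 0.05],
    [0, 0, 0, 0, 0, 0, 0.05],
    [0, 0, 0, 0, 0, -0.045, 0.05],
    [0, 0, 0, 0, 0, -0.09, 0.05]
  ]
}}

```text
clock: 5.08
tool_pos: [0.5234, 0.326, 0.1544]
eef_rot: [-3.135, 0.184, -0.001]
wrist_force: [1.4, 1.3, -0.7]
opening: 0.0501
gripper_force: 0.0
```

Call:
{"api": "arm_command", "payload": {
  "commands": [
    [0, 0, 0, -0.05, 0, 0, 0.05],
    [0, 0, 0, -0.095, -0.005, 0.0, 0.05]
  ]
}}

```text
clock: 5.32
tool_pos: [0.4289, 0.3424, 0.1543]
eef_rot: [-3.132, 0.186, -0.003]
wrist_force: [-0.9, 0.5, 0.5]
opening: 0.0499
gripper_force: 0.0
```

```bash
python3 - <<'E'
from h import *
c=read_camera("top"); cv2.imwrite("pics/t1.png",cv2.convertScaleAbs(cv2.resize(c["image"][115:235,140:300],(800,600),interpolation=cv2.INTER_CUBIC),alpha=1.5))
H,k=up(c,160,195,160,195)
for q,P in world(c,cv2.inRange(H,(0,185,60),(7,255,255))&k,.088): print(rect(P))
d=read_camera("side"); cv2.imwrite("pics/s2.png",cv2.resize(d["image"][100:220,110:270],(800,600),interpolation=cv2.INTER_CUBIC))
plan([(431,330,90,-2.5,.05,0)])
E
```

```text
[542.2 317.6  85.3  28.2   0.9]
[[0,0,-0.035,0.003,0.006,0.032,0.05],[0,0,-0.071,0.006,0.012,0.064,0.05]]
end [431.0, 330.0, 90.0, -2.5]
```

View pics/s2.png

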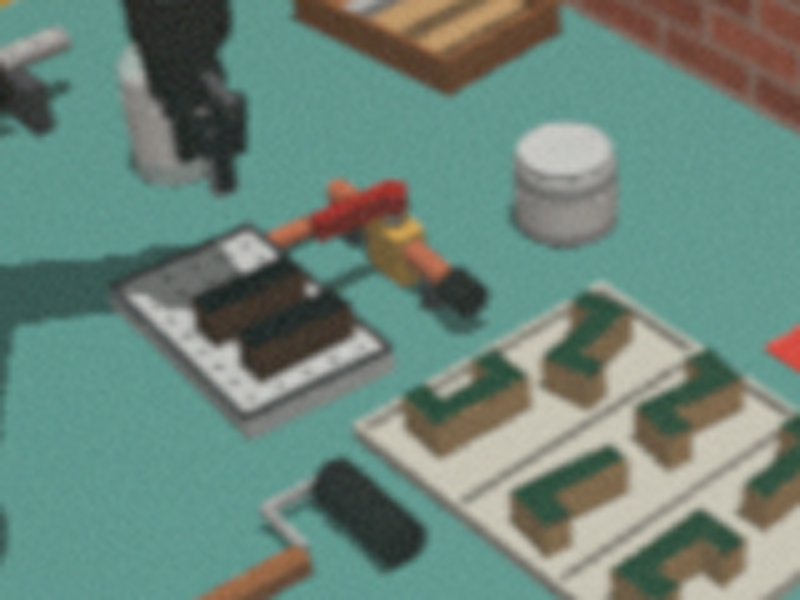

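The handle at (360,210) now lies across the pipe, pointing at the bed, with both bars untouched at (250,300) and (300,335). I'll check its angle and plan the first bar's pick.

```bash
python3 - <<'E'
from h import *
c=read_camera("top"); H,k=up(c,160,195,160,195)
q,P=world(c,cv2.inRange(H,(0,185,60),(7,255,255))&k,.088)[0]
xs=np.arange(.502,.552,.006); ys=[np.mean([P[(abs(P[:,0]-x)<.003)][:,1].min(),P[(abs(P[:,0]-x)<.003)][:,1].max()]) for x in xs]
print("angle deg",np.degrees(np.arctan(np.polyfit(xs,ys,1)[0])),np.round(ys,4))
st=(431,330,154,-2.5)
plan([(431,330,154,-2.5,.05,0)])
print("pick");plan([(431,330,26,-2.5,.05,0),(431,330,26,-2.5,0,3)],st)
print("carry");plan([(431,330,150,-2.5,0,0),(436,-358,150,-2.5,0,1)],(431,330,26,-2.5))
E
```

```text
angle deg -4.08671787439423 [0.3243 0.3239 0.323  0.3226 0.3227 0.3218 0.3215 0.3211 0.3209]
[[0,0,-0.071,0.004,0.012,0.0,0.05]]
end [431.0, 330.0, 154.0, -2.5]
pick
[[0,0,-0.0,0.0,0.0,0.043,0.05],[0,0,-0.0,0.0,0.0,0.085,0.05],[0,0,-0.0,0.0,0.0,0.128,0.05],[0,0,-0.0,0.0,0.0,0.128,0],[0,0,-0.0,0.0,0.0,0.128,0]]
[[0,0,-0.0,0.0,0.0,0.0,0],[0,0,-0.0,0.0,0.0,0.0,0]]
end [431.0, 330.0, 26.0, -2.5]
carry
[[0,0,-0.0,0.0,0.0,-0.041,0],[0,0,-0.0,0.0,0.0,-0.083,0],[0,0,-0.0,0.0,0.0,-0.124,0],[0,0,-0.0,0.003,0.057,-0.124,0],[0,0,-0.0,0.006,0.115,-0.124,0]]
[[0,0,-0.0,0.003,0.057,0.0,0],[0,0,-0.0,0.006,0.115,0.0,0],[0,0,-0.0,0.009,0.172,0.0,0],[0,0,-0.0,0.012,0.229,0.0,0],[0,0,-0.0,0.015,0.286,0.0,0]]
[[0,0,-0.0,0.003,0.057,0.0,0],[0,0,-0.0,0.006,0.115,0.0,0],[0,0,-0.0,0.009,0.172,0.0,0],[0,0,-0.0,0.012,0.229,0.0,0],[0,0,-0.0,0.015,0.286,0.0,0]]
[[0,0,-0.0,-0.0,0.0,0.0,0]]
end [436.0, -358.0, 150.0, -2.5]
```

Call:
{"api": "arm_command", "payload": {
  "commands": [
    [0, 0, -0.07, 0.004, 0.012, 0, 0.05],
    [0, 0, -0.07, 0.004, 0.012, 0.045, 0.05],
    [0, 0, -0.07, 0.004, 0.012, 0.09, 0.05],
    [0, 0, -0.07, 0.004, 0.012, 0.128, 0.05],
    [0, 0, -0.07, 0.004, 0.012, 0.128, 0.05]
  ]
}}

```text
clock: 6.1
tool_pos: [0.4318, 0.328, 0.0222]
eef_rot: [3.136, -0.076, -0.005]
wrist_force: [0.4, 0.1, 0.4]
opening: 0.0498
gripper_force: 0.0
```

Call:
{"api": "arm_command", "payload": {
  "commands": [
    [0, 0, 0, 0, 0, 0, 0],
    [0, 0, 0, 0, 0, 0, 0],
    [0, 0, 0, 0, 0, 0, 0],
    [0, 0, 0, 0, 0, 0, 0]
  ]
}}

```text
clock: 6.6
tool_pos: [0.4332, 0.3304, 0.0262]
eef_rot: [-3.138, 0.074, -0.004]
wrist_force: [-0.7, 0.1, 6.3]
opening: 0.0295
gripper_force: 40.3
```

Call:
{"api": "arm_command", "payload": {
  "commands": [
    [0, 0, 0, 0, 0, -0.04, 0],
    [0, 0, 0, 0, 0, -0.085, 0],
    [0, 0, 0, 0, 0, -0.125, 0],
    [0, 0, 0, 0.003, 0.057, -0.125, 0],
    [0, 0, 0, 0.006, 0.115, -0.125, 0]
  ]
}}

```text
clock: 7.22
tool_pos: [0.4322, 0.2131, 0.1499]
eef_rot: [-3.14, 0.073, -0.001]
wrist_force: [1.0, -1.0, -1.0]
opening: 0.0293
gripper_force: 39.7
```

Call:
{"api": "arm_command", "payload": {
  "commands": [
    [0, 0, 0, 0.003, 0.057, 0, 0],
    [0, 0, 0, 0.006, 0.115, 0, 0],
    [0, 0, 0, 0.009, 0.172, 0, 0],
    [0, 0, 0, 0.012, 0.229, 0, 0],
    [0, 0, 0, 0.015, 0.286, 0, 0]
  ]
}}

```text
clock: 7.85
tool_pos: [0.4335, -0.074, 0.1497]
eef_rot: [-3.14, 0.074, -0.001]
wrist_force: [1.4, 0.6, -0.7]
opening: 0.0297
gripper_force: 39.7
```

Call:
{"api": "arm_command", "payload": {
  "commands": [
    [0, 0, 0, 0.003, 0.057, 0, 0],
    [0, 0, 0, 0.006, 0.115, 0, 0],
    [0, 0, 0, 0.009, 0.172, 0, 0],
    [0, 0, 0, 0.012, 0.229, 0, 0],
    [0, 0, 0, 0.015, 0.286, 0, 0]
  ]
}}

```text
clock: 8.48
tool_pos: [0.4348, -0.3604, 0.1494]
eef_rot: [-3.14, 0.075, -0.0]
wrist_force: [1.0, 1.2, -0.4]
opening: 0.0295
gripper_force: 39.7
```

```bash
python3 - <<'E'
from h import *
plan([(435,-358,60,-2.3,0,0),(435,-358,12,-2.3,0,1)])
E
```

```text
[[0,0,-0.004,0.0,-0.001,0.045,0],[0,0,-0.008,0.0,-0.002,0.089,0],[0,0,-0.008,0.0,-0.002,0.137,0],[0,0,-0.008,0.0,-0.002,0.137,0]]
end [435.0, -358.0, 12.0, -2.3]
```

Call:
{"api": "arm_command", "payload": {
  "commands": [
    [0, 0, -0.008, 0, -0.002, 0.045, 0],
    [0, 0, -0.008, 0, -0.002, 0.09, 0],
    [0, 0, -0.008, 0, -0.002, 0.12, 0],
    [0, 0, -0.008, 0, -0.002, 0.138, 0],
    [0, 0, -0.008, 0, -0.002, 0.138, 0]
  ]
}}

```text
clock: 9.1
tool_pos: [0.435, -0.3564, 0.0107]
eef_rot: [-3.14, 0.062, 0.002]
wrist_force: [0.3, -0.2, -0.5]
opening: 0.0294
gripper_force: 39.7
```

Call:
{"api": "arm_command", "payload": {
  "commands": [
    [0, 0, 0, 0, 0, 0, 0.05],
    [0, 0, 0, 0, 0, 0, 0.05],
    [0, 0, 0, 0, 0, -0.05, 0.05],
    [0, 0, 0, 0, 0, -0.1, 0.05],
    [0, 0, 0, 0, 0, -0.14, 0.05]
  ]
}}

```text
clock: 9.72
tool_pos: [0.4357, -0.3569, 0.1539]
eef_rot: [3.14, -0.062, 0.004]
wrist_force: [0.1, 0.1, -0.2]
opening: 0.05
gripper_force: 0.0
```

```bash
python3 - <<'E'
from h import *
c=read_camera("top"); H,k=up(c,185,225,160,195)
for q,P in world(c,cv2.inRange(H,(0,0,0),(180,255,45))&k,.054): print("dark",q.round(),rect(P),(P.mean(0)*1000).round(1))
plan([(430,269.5,152,-2.5,.05,0),(430,269.5,26,-2.5,.05,0)])
E
```

```text
dark [184. 206.] [431.6 267.3  91.9  35.8  -2.3] [431.9 267.1]
[[0,0,0.0,-0.003,-0.057,0.001,0.05],[0,0,0.001,-0.006,-0.114,0.001,0.05],[0,0,0.001,-0.009,-0.171,0.002,0.05],[0,0,0.002,-0.012,-0.228,0.003,0.05],[0,0,0.002,-0.015,-0.285,0.003,0.05]]
[[0,0,0.0,-0.003,-0.057,0.001,0.05],[0,0,0.001,-0.006,-0.114,0.001,0.05],[0,0,0.001,-0.009,-0.171,0.002,0.05],[0,0,0.002,-0.012,-0.228,0.003,0.05],[0,0,0.002,-0.015,-0.285,0.003,0.05]]
[[0,0,0.0,-0.003,-0.057,0.001,0.05],[0,0,0.0,-0.003,-0.057,0.043,0.05],[0,0,0.0,-0.003,-0.057,0.085,0.05],[0,0,0.0,-0.003,-0.057,0.127,0.05]]
end [430.0, 269.5, 26.0, -2.5]
```

Call:
{"api": "arm_command", "payload": {
  "commands": [
    [0, 0, 0, -0.003, -0.057, 0, 0.05],
    [0, 0, 0, -0.006, -0.114, 0, 0.05],
    [0, 0, 0, -0.009, -0.171, 0, 0.05],
    [0, 0, 0, -0.012, -0.228, 0, 0.05],
    [0, 0, 0, -0.015, -0.285, 0.003, 0.05]
  ]
}}

```text
clock: 10.4
tool_pos: [0.4318, -0.0696, 0.1489]
eef_rot: [-3.141, 0.063, -0.003]
wrist_force: [1.9, 1.0, -0.4]
opening: 0.0499
gripper_force: 0.0
```

Call:
{"api": "arm_command", "payload": {
  "commands": [
    [0, 0, 0, -0.003, -0.057, 0, 0.05],
    [0, 0, 0, -0.006, -0.114, 0, 0.05],
    [0, 0, 0, -0.009, -0.171, 0, 0.05],
    [0, 0, 0, -0.012, -0.228, 0, 0.05],
    [0, 0, 0, -0.015, -0.285, 0, 0.05]
  ]
}}

```text
clock: 11.02
tool_pos: [0.4277, 0.216, 0.1487]
eef_rot: [-3.14, 0.062, -0.001]
wrist_force: [0.2, 0.1, 0.2]
opening: 0.0501
gripper_force: 0.0
```

Call:
{"api": "arm_command", "payload": {
  "commands": [
    [0, 0, 0, -0.003, -0.057, 0, 0.05],
    [0, 0, 0, -0.003, -0.057, 0.045, 0.05],
    [0, 0, 0, -0.003, -0.057, 0.09, 0.05],
    [0, 0, 0, -0.003, -0.057, 0.126, 0.05],
    [0, 0, 0, -0.003, -0.057, 0.126, 0.05]
  ]
}}

```text
clock: 11.65
tool_pos: [0.4265, 0.2701, 0.0207]
eef_rot: [3.137, -0.062, -0.005]
wrist_force: [-0.1, -0.3, 0.3]
opening: 0.0503
gripper_force: 0.0
```

Call:
{"api": "arm_command", "payload": {
  "commands": [
    [0, 0, 0, 0, 0, 0, 0],
    [0, 0, 0, 0, 0, 0, 0],
    [0, 0, 0, 0, 0, 0, 0],
    [0, 0, 0, 0, 0, 0, 0]
  ]
}}

```text
clock: 12.15
tool_pos: [0.4279, 0.2717, 0.0237]
eef_rot: [-3.139, 0.062, -0.002]
wrist_force: [-0.1, -0.8, 6.1]
opening: 0.0296
gripper_force: 40.7
```

```bash
python3 - <<'E'
from h import *
plan([(430,269.5,152,-2.5,0,0),(437,-288,152,-2.3,0,0),(437,-288,11.5,-2.3,0,1)])
E
```

```text
[[0,0,0.001,0.001,0.001,-0.043,0],[0,0,0.003,0.001,0.001,-0.086,0],[0,0,0.004,0.002,0.002,-0.128,0],[0,0,0.004,0.005,0.058,-0.128,0],[0,0,0.003,0.008,0.113,-0.128,0]]
[[0,0,-0.0,0.003,0.056,0.0,0],[0,0,-0.001,0.006,0.111,0.0,0],[0,0,-0.001,0.009,0.167,0.0,0],[0,0,-0.001,0.012,0.223,0.0,0],[0,0,-0.002,0.015,0.278,0.0,0]]
[[0,0,-0.0,0.003,0.056,0.0,0],[0,0,-0.001,0.006,0.111,0.0,0],[0,0,-0.001,0.009,0.167,0.0,0],[0,0,-0.001,0.009,0.167,0.047,0],[0,0,-0.001,0.009,0.167,0.094,0]]
[[0,0,0.0,0.0,-0.0,0.047,0],[0,0,0.0,0.0,-0.0,0.047,0]]
end [437.0, -288.0, 11.5, -2.3]
```

Call:
{"api": "arm_command", "payload": {
  "commands": [
    [0, 0, 0, 0, 0, -0.045, 0],
    [0, 0, 0, 0.001, 0.001, -0.086, 0],
    [0, 0, 0, 0.002, 0.002, -0.128, 0],
    [0, 0, 0, 0.005, 0.058, -0.128, 0],
    [0, 0, 0, 0.008, 0.113, -0.128, 0]
  ]
}}

```text
clock: 12.78
tool_pos: [0.4305, 0.1569, 0.151]
eef_rot: [-3.14, 0.06, -0.001]
wrist_force: [-0.2, -0.2, -0.9]
opening: 0.0292
gripper_force: 39.9
```

Call:
{"api": "arm_command", "payload": {
  "commands": [
    [0, 0, 0, 0.003, 0.056, 0, 0],
    [0, 0, 0, 0.006, 0.111, 0, 0],
    [0, 0, 0, 0.009, 0.167, 0, 0],
    [0, 0, 0, 0.012, 0.223, 0, 0],
    [0, 0, 0, 0.015, 0.278, 0, 0]
  ]
}}

```text
clock: 13.4
tool_pos: [0.4343, -0.1222, 0.1506]
eef_rot: [-3.141, 0.062, -0.001]
wrist_force: [1.4, 0.5, -0.9]
opening: 0.0293
gripper_force: 39.9
```

Call:
{"api": "arm_command", "payload": {
  "commands": [
    [0, 0, 0, 0.003, 0.056, 0, 0],
    [0, 0, 0, 0.006, 0.111, 0, 0],
    [0, 0, 0, 0.009, 0.167, 0, 0],
    [0, 0, 0, 0.009, 0.167, 0.047, 0],
    [0, 0, 0, 0.009, 0.167, 0.094, 0]
  ]
}}

```text
clock: 14.02
tool_pos: [0.4369, -0.2887, 0.0556]
eef_rot: [3.141, -0.067, 0.003]
wrist_force: [1.2, 0.2, -1.3]
opening: 0.0294
gripper_force: 40.1
```

Call:
{"api": "arm_command", "payload": {
  "commands": [
    [0, 0, 0, 0, 0, 0.03, 0],
    [0, 0, 0, 0, 0, 0.048, 0],
    [0, 0, 0, 0, 0, 0.048, 0],
    [0, 0, 0, 0, 0, 0.048, 0.046],
    [0, 0, 0, 0, 0, 0.048, 0.046]
  ]
}}

```text
clock: 14.65
tool_pos: [0.4373, -0.2878, 0.0087]
eef_rot: [3.141, -0.063, 0.001]
wrist_force: [-0.0, -0.3, -0.6]
opening: 0.046
gripper_force: 0.0
```

Call:
{"api": "arm_command", "payload": {
  "commands": [
    [0, 0, 0, 0, 0, -0.05, 0.046],
    [0, 0, 0, 0, 0, -0.1, 0.046],
    [0, 0, 0, 0, 0, -0.14, 0.046],
    [0, 0, 0, 0, -0.06, -0.14, 0.046],
    [0, 0, 0, 0, -0.12, -0.14, 0.046]
  ]
}}

```text
clock: 15.28
tool_pos: [0.4421, -0.1669, 0.1493]
eef_rot: [-3.141, 0.067, -0.004]
wrist_force: [1.8, 0.1, 0.2]
opening: 0.0459
gripper_force: 0.0
```

Call:
{"api": "arm_command", "payload": {
  "commands": [
    [0, 0, 0, -0.02, -0.06, 0, 0.046],
    [0, 0, 0, -0.02, -0.11, 0, 0.046]
  ]
}}

```text
clock: 15.52
tool_pos: [0.4249, -0.0555, 0.1487]
eef_rot: [-3.141, 0.062, -0.001]
wrist_force: [1.3, -0.0, -0.0]
opening: 0.0459
gripper_force: 0.0
```

```bash
python3 - <<'E'
from h import *
for n in("top","side"):
    c=read_camera(n); H,k=up(c,130,250,190,300); print(n)
    for q,P in world(c,cv2.inRange(H,(40,60,15),(85,255,110))&k,.040):
        m,a,_=pca(P); print("green",q.round(),(m*1000).round(1),"yaw if Z",round(np.degrees(a-.3436),1),rect(P)[2:])
    r=(170,245,260,350) if n=="side" else (115,235,190,350)
    cv2.imwrite(f"pics/{n}3.png",cv2.convertScaleAbs(cv2.resize(c["image"][r[0]:r[1],r[2]:r[3]],(800,600),interpolation=cv2.INTER_CUBIC),alpha=2))
E
```

```text
top
green [254. 182.] [545.5 -46.1] yaw if Z 8.3 [ 5.620e+02  5.245e+02 -2.000e-01]
green [197. 236.] [298.3 210.8] yaw if Z -18.5 [148.6  68.2   1.5]
green [243. 169.] [607.2   2.2] yaw if Z -8.1 [103.2  47.7  10.8]
green [220. 170.] [599.5 109.3] yaw if Z 10.3 [102.2  47.   29.1]
green [266. 167.] [ 614.6 -102.6] yaw if Z -6.5 [87.6 44.6  2.1]
green [269. 191.] [ 501.8 -116. ] yaw if Z -33.7 [65.6 39.9 -0.1]
green [217. 188.] [517.3 122. ] yaw if Z 52.8 [46.5 35.2 87.2]
side
green [244. 211.] [ 478.5 -113.5] yaw if Z -17.8 [85.1 42.7  0.7]
green [199. 207.] [377.4  12.9] yaw if Z -109.3 [139.4  54.8 -89.7]
green [248. 178.] [609.8   2. ] yaw if Z -7.6 [100.7  41.7   9.8]
green [203. 178.] [486.4 124.2] yaw if Z -18.7 [91.4 44.4 -1.8]
green [269. 191.] [ 618.1 -102.6] yaw if Z -6.9 [86.8 41.3  3.2]
green [223. 196.] [473.1  -6.7] yaw if Z -15.7 [80.6 41.9 -5.8]
green [201. 164.] [536.  192.9] yaw if Z -101.3 [ 83.2  23.9 -83. ]
green [231. 163.] [628.9 118.4] yaw if Z 32.8 [33.1 30.3 12.9]
```

View pics/side3.png

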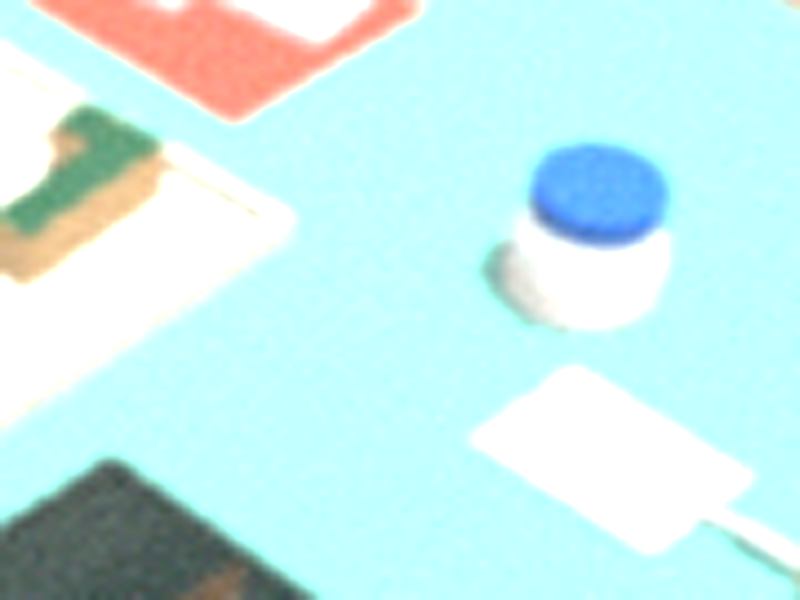

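The crop shows only the tray's corner, so the bars get checked later from the top. Both Z blocks are where they were: (600,110) at yaw +10.4° and (608,2) at yaw −8°, with the two cameras agreeing within 3 mm.

```bash
python3 - <<'E'
from h import *
plan([(608.5,2.2,150,-8,.046,0)])
plan([(608.5,2.2,12,-8,.046,1)],(608.5,2.2,150,-8))
plan([(608.5,2.2,150,-8,0,0),(433.6,380.9,150,-4.1,0,1)],(608.5,2.2,12,-8))
E
```

```text
[[0,0,0.027,0.045,-0.015,-0.0,0.046],[0,0,0.053,0.09,-0.031,-0.0,0.046],[0,0,0.08,0.135,-0.046,-0.001,0.046],[0,0,0.106,0.18,-0.062,-0.001,0.046]]
end [608.5, 2.2, 150.0, -8.0]
[[0,0,0.0,0.0,0.0,0.046,0.046],[0,0,0.0,0.0,0.0,0.092,0.046],[0,0,0.0,0.0,0.0,0.138,0.046],[0,0,0.0,0.0,0.0,0.138,0.046]]
end [608.5, 2.2, 12.0, -8.0]
[[0,0,0.0,0.0,0.0,-0.046,0],[0,0,0.0,0.0,0.0,-0.092,0],[0,0,0.0,0.0,0.0,-0.138,0],[0,0,-0.01,-0.032,-0.05,-0.138,0],[0,0,-0.019,-0.065,-0.1,-0.138,0]]
[[0,0,-0.01,-0.031,-0.051,0.0,0],[0,0,-0.019,-0.063,-0.101,0.0,0],[0,0,-0.029,-0.094,-0.152,0.0,0],[0,0,-0.039,-0.125,-0.203,0.0,0],[0,0,-0.049,-0.156,-0.254,0.0,0]]
[[0,0,0.0,-0.0,0.0,0.0,0]]
end [433.6, 380.9, 150.0, -4.1]
```

Call:
{"api": "arm_command", "payload": {
  "commands": [
    [0, 0, 0.027, 0.045, -0.015, 0, 0.046],
    [0, 0, 0.053, 0.09, -0.031, 0, 0.046],
    [0, 0, 0.08, 0.135, -0.046, 0, 0.046],
    [0, 0, 0.106, 0.18, -0.062, 0, 0.046],
    [0, 0, 0.106, 0.18, -0.062, 0, 0.046]
  ]
}}

```text
clock: 16.25
tool_pos: [0.6111, -0.0022, 0.1473]
eef_rot: [3.133, -0.229, 0.0]
wrist_force: [-0.7, -0.4, 0.5]
opening: 0.0464
gripper_force: 0.0
```

Call:
{"api": "arm_command", "payload": {
  "commands": [
    [0, 0, 0, 0, 0, 0.05, 0.046],
    [0, 0, 0, 0, 0, 0.1, 0.046],
    [0, 0, 0, 0, 0, 0.125, 0.046],
    [0, 0, 0, 0, 0, 0.137, 0.046],
    [0, 0, 0, 0, 0, 0.137, 0.046]
  ]
}}

```text
clock: 16.88
tool_pos: [0.6082, -0.0028, 0.0113]
eef_rot: [3.133, -0.229, -0.001]
wrist_force: [0.6, -1.3, 0.7]
opening: 0.0457
gripper_force: 0.0
```

Call:
{"api": "arm_command", "payload": {
  "commands": [
    [0, 0, 0, 0, 0, 0, 0],
    [0, 0, 0, 0, 0, 0, 0],
    [0, 0, 0, 0, 0, 0, 0],
    [0, 0, 0, 0, 0, 0, 0]
  ]
}}

```text
clock: 17.38
tool_pos: [0.6099, -0.002, 0.0132]
eef_rot: [-3.133, 0.228, -0.005]
wrist_force: [-1.1, 1.2, 5.8]
opening: 0.0236
gripper_force: 40.4
```

Call:
{"api": "arm_command", "payload": {
  "commands": [
    [0, 0, 0, 0, 0, -0.046, 0],
    [0, 0, 0, 0, 0, -0.092, 0],
    [0, 0, 0, 0, 0, -0.138, 0],
    [0, 0, -0.01, -0.032, -0.05, -0.138, 0],
    [0, 0, -0.019, -0.065, -0.1, -0.138, 0]
  ]
}}

```text
clock: 18.0
tool_pos: [0.5582, 0.1067, 0.1499]
eef_rot: [-3.134, 0.202, -0.001]
wrist_force: [1.4, 1.1, -1.1]
opening: 0.0238
gripper_force: 39.6
```

Call:
{"api": "arm_command", "payload": {
  "commands": [
    [0, 0, -0.01, -0.031, -0.051, 0, 0],
    [0, 0, -0.019, -0.063, -0.101, 0, 0],
    [0, 0, -0.029, -0.094, -0.152, 0, 0],
    [0, 0, -0.039, -0.125, -0.203, 0, 0],
    [0, 0, -0.049, -0.156, -0.254, 0, 0]
  ]
}}

```text
clock: 18.62
tool_pos: [0.4348, 0.3792, 0.1493]
eef_rot: [3.139, -0.122, -0.001]
wrist_force: [1.5, 0.9, -1.3]
opening: 0.0234
gripper_force: 39.5
```

```bash
python3 - <<'E'
from h import *
c=read_camera("side"); cv2.imwrite("pics/s4.png",cv2.resize(c["image"][60:210,70:270],(800,600),interpolation=cv2.INTER_CUBIC)); print(get_state()["opening"])
plan([(433.6,380.9,150,-4.1,0,0),(433.6,380.9,60,-4.1,0,0),(433.6,380.9,27.5,-4.1,0,0)])
E
```

```text
0.02335734019335608
[[0,0,-0.0,0.001,0.004,-0.001,0],[0,0,-0.0,0.001,0.004,0.044,0],[0,0,-0.0,0.001,0.004,0.089,0],[0,0,-0.0,0.001,0.004,0.122,0]]
end [433.6, 380.9, 27.5, -4.1]
```

View pics/s4.png

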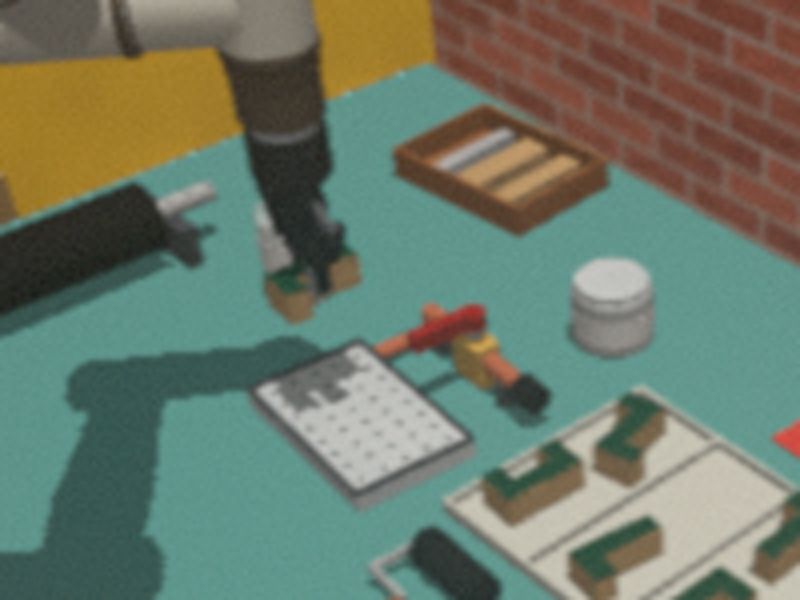

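The gripper holds the Z block level at (310,285) above the empty bed at (360,425), and the handle at (447,328) is still shut. Now placing it.

Call:
{"api": "arm_command", "payload": {
  "commands": [
    [0, 0, 0, 0.001, 0, 0.044, 0],
    [0, 0, 0, 0.001, 0, 0.089, 0],
    [0, 0, 0, 0.001, 0, 0.112, 0],
    [0, 0, 0, 0.001, 0, 0.122, 0],
    [0, 0, 0, 0.001, 0, 0.122, 0]
  ]
}}

```text
clock: 19.3
tool_pos: [0.4374, 0.3779, 0.028]
eef_rot: [-3.139, 0.122, -0.001]
wrist_force: [0.7, 0.4, -1.3]
opening: 0.0232
gripper_force: 39.9
```

Call:
{"api": "arm_command", "payload": {
  "commands": [
    [0, 0, 0, 0, 0, 0, 0.046],
    [0, 0, 0, 0, 0, 0, 0.046],
    [0, 0, 0, 0, 0, -0.05, 0.046],
    [0, 0, 0, 0, 0, -0.1, 0.046],
    [0, 0, 0, 0, 0, -0.12, 0.046]
  ]
}}

```text
clock: 19.92
tool_pos: [0.4384, 0.379, 0.1513]
eef_rot: [-3.134, 0.121, -0.006]
wrist_force: [0.9, 0.2, -0.5]
opening: 0.046
gripper_force: 0.0
```

```bash
python3 - <<'E'
from h import *
c=read_camera("side"); H,k=up(c,130,250,190,300)
for q,P in world(c,cv2.inRange(H,(40,60,15),(85,255,110))&k,.040):
    m,a,_=pca(P); print("green",q.round(),(m*1000).round(1),"yaw if Z",round(np.degrees(a-.3436),1),rect(P)[2:])
plan([(600.5,110,150,10.4,.046,0)])
E
```

```text
green [244. 211.] [ 478.2 -113.1] yaw if Z -17.0 [84.9 42.3  1.7]
green [203. 178.] [486.8 123.2] yaw if Z -24.0 [85.5 45.3 -5.5]
green [227. 167.] [600.8 109.7] yaw if Z 11.2 [99.5 41.4 31.1]
green [222. 197.] [468.5  -6.9] yaw if Z -14.2 [84.8 41.7 -6.8]
green [269. 191.] [ 617.6 -102.6] yaw if Z -6.4 [89.5 38.7  9.6]
green [202. 163.] [544.6 196.8] yaw if Z 0.7 [61.1 46.7  5.3]
[[0,0,-0.043,0.03,0.043,0.0,0.046],[0,0,-0.086,0.061,0.085,0.001,0.046],[0,0,-0.129,0.091,0.128,0.001,0.046],[0,0,-0.172,0.121,0.171,0.002,0.046],[0,0,-0.215,0.151,0.214,0.002,0.046]]
[[0,0,-0.043,0.02,0.048,0.0,0.046]]
end [600.5, 110.0, 150.0, 10.4]
```

Call:
{"api": "arm_command", "payload": {
  "commands": [
    [0, 0, -0.043, 0.03, 0.043, 0, 0.046],
    [0, 0, -0.086, 0.061, 0.085, 0, 0.046],
    [0, 0, -0.129, 0.091, 0.128, 0, 0.046],
    [0, 0, -0.172, 0.121, 0.171, 0, 0.046],
    [0, 0, -0.215, 0.151, 0.214, 0.002, 0.046]
  ]
}}

```text
clock: 20.6
tool_pos: [0.5717, 0.1511, 0.1449]
eef_rot: [-3.134, -0.218, 0.0]
wrist_force: [0.2, 0.9, 0.2]
opening: 0.046
gripper_force: 0.0
```

Call:
{"api": "arm_command", "payload": {
  "commands": [
    [0, 0, -0.043, 0.02, 0.048, 0, 0.046],
    [0, 0, -0.043, 0.02, 0.048, 0, 0.046],
    [0, 0, -0.043, 0.02, 0.048, 0, 0.046]
  ]
}}

```text
clock: 20.98
tool_pos: [0.5971, 0.1077, 0.1446]
eef_rot: [3.129, 0.281, -0.002]
wrist_force: [-0.3, 0.7, -0.3]
opening: 0.0463
gripper_force: 0.0
```

```bash
python3 - <<'E'
from h import *
c=read_camera("side"); H,k=up(c,130,200,210,250)
for q,P in world(c,cv2.inRange(H,(40,60,15),(85,255,110))&k,.040):
    m,a,_=pca(P); print("green",q.round(),(m*1000).round(1),"yaw if Z",round(np.degrees(a-.3436),1),rect(P)[2:])
plan([(600.5,110,12.5,10.4,.046,0)])
E
```

```text
green [227. 167.] [600.3 109.7] yaw if Z 10.6 [98.9 44.5 29.4]
green [214. 161.] [585.9 174.2] yaw if Z 17.9 [71.1 49.4 49.5]
green [223. 196.] [476.   -3.4] yaw if Z -25.4 [84.7 26.5 -6.8]
[[0,0,-0.0,0.001,-0.0,0.044,0.046],[0,0,-0.001,0.002,-0.001,0.088,0.046],[0,0,-0.001,0.004,-0.001,0.132,0.046]]
end [600.5, 110.0, 12.5, 10.4]
```

Call:
{"api": "arm_command", "payload": {
  "commands": [
    [0, 0, 0, 0.003, -0.001, 0.05, 0.046],
    [0, 0, 0, 0.003, -0.001, 0.1, 0.046],
    [0, 0, 0, 0.003, -0.001, 0.12, 0.046],
    [0, 0, 0, 0.003, -0.001, 0.132, 0.046],
    [0, 0, 0, 0.003, -0.001, 0.132, 0.046]
  ]
}}

```text
clock: 21.65
tool_pos: [0.5999, 0.1101, 0.013]
eef_rot: [3.128, 0.285, -0.001]
wrist_force: [0.7, 0.9, 0.2]
opening: 0.0463
gripper_force: 0.0
```

Call:
{"api": "arm_command", "payload": {
  "commands": [
    [0, 0, 0, 0, 0, 0, 0],
    [0, 0, 0, 0, 0, 0, 0],
    [0, 0, 0, 0, 0, 0, 0],
    [0, 0, 0, 0, 0, 0, 0]
  ]
}}

```text
clock: 22.15
tool_pos: [0.6013, 0.1099, 0.0148]
eef_rot: [-3.128, -0.283, -0.004]
wrist_force: [-1.1, 1.6, 6.1]
opening: 0.0238
gripper_force: 40.4
```

```bash
python3 - <<'E'
from h import *
plan([(600.5,110,150,10.4,0,0),(426.4,281.1,150,-4.1,0,0)])
E
```

```text
[[0,0,-0.0,-0.0,-0.0,-0.045,0],[0,0,-0.001,-0.001,-0.0,-0.09,0],[0,0,-0.001,-0.001,-0.0,-0.135,0],[0,0,0.05,-0.029,-0.04,-0.135,0],[0,0,0.1,-0.057,-0.08,-0.135,0]]
[[0,0,0.051,-0.032,-0.037,0.0,0],[0,0,0.101,-0.064,-0.074,0.0,0],[0,0,0.152,-0.096,-0.111,0.0,0]]
end [426.4, 281.1, 150.0, -4.1]
```

Call:
{"api": "arm_command", "payload": {
  "commands": [
    [0, 0, 0, 0, 0, -0.045, 0],
    [0, 0, 0, 0, 0, -0.09, 0],
    [0, 0, 0, 0, 0, -0.135, 0],
    [0, 0, 0.05, -0.029, -0.04, -0.135, 0],
    [0, 0, 0.1, -0.057, -0.08, -0.135, 0]
  ]
}}

```text
clock: 22.78
tool_pos: [0.5289, 0.1779, 0.1485]
eef_rot: [-3.139, -0.12, -0.0]
wrist_force: [-0.1, 0.9, -1.2]
opening: 0.0234
gripper_force: 39.6
```

Call:
{"api": "arm_command", "payload": {
  "commands": [
    [0, 0, 0.05, -0.032, -0.037, 0, 0],
    [0, 0, 0.1, -0.064, -0.074, 0, 0],
    [0, 0, 0.152, -0.096, -0.111, 0, 0],
    [0, 0, 0.152, -0.096, -0.111, 0, 0],
    [0, 0, 0.152, -0.096, -0.111, 0, 0]
  ]
}}

```text
clock: 23.4
tool_pos: [0.4252, 0.2805, 0.1482]
eef_rot: [3.139, -0.112, -0.001]
wrist_force: [-1.2, 0.2, -1.2]
opening: 0.0236
gripper_force: 39.6
```

```bash
python3 - <<'E'
from h import *
plan([(426.4,281.1,29,-4.1,0,0)])
E
```

```text
[[0,0,0.0,0.001,-0.0,0.06,0],[0,0,0.0,0.001,-0.001,0.119,0]]
end [426.4, 281.1, 29.0, -4.1]
```

Call:
{"api": "arm_command", "payload": {
  "commands": [
    [0, 0, 0, 0.001, 0, 0.05, 0],
    [0, 0, 0, 0.001, 0, 0.09, 0],
    [0, 0, 0, 0.001, 0, 0.11, 0],
    [0, 0, 0, 0.001, 0, 0.119, 0],
    [0, 0, 0, 0.001, 0, 0.119, 0]
  ]
}}

```text
clock: 24.02
tool_pos: [0.4273, 0.2802, 0.0296]
eef_rot: [-3.139, 0.115, -0.001]
wrist_force: [0.7, 0.6, -0.2]
opening: 0.0233
gripper_force: 39.9
```

Call:
{"api": "arm_command", "payload": {
  "commands": [
    [0, 0, 0, 0, 0, 0, 0.046],
    [0, 0, 0, 0, 0, 0, 0.046],
    [0, 0, 0, 0, 0, -0.05, 0.046],
    [0, 0, 0, 0, 0, -0.1, 0.046],
    [0, 0, 0, 0, 0, -0.12, 0.046]
  ]
}}

```text
clock: 24.65
tool_pos: [0.4275, 0.2819, 0.153]
eef_rot: [-3.135, 0.112, -0.007]
wrist_force: [-0.6, 0.4, -0.7]
opening: 0.0461
gripper_force: 0.0
```

Call:
{"api": "arm_command", "payload": {
  "commands": [
    [0, 0, 0, 0.05, 0.03, -0.02, 0.05],
    [0, 0, 0, 0.1, 0.06, -0.02, 0.05],
    [0, 0, 0, 0.13, 0.1, -0.02, 0.05],
    [0, 0, 0, 0.13, 0.14, -0.02, 0.05]
  ]
}}

```text
clock: 25.15
tool_pos: [0.5477, 0.1302, 0.1691]
eef_rot: [-3.139, 0.115, -0.001]
wrist_force: [-0.1, -0.6, -0.7]
opening: 0.0498
gripper_force: 0.0
```

```bash
python3 - <<'E'
from h import *
c=read_camera("side"); d=read_camera("top")
a=cv2.resize(d["image"][165:235,140:350],(800,267),interpolation=cv2.INTER_CUBIC)
b=cv2.resize(c["image"][120:300,140:340],(370,333),interpolation=cv2.INTER_CUBIC)
o=np.zeros((600,800,3),np.uint8); o[:267]=cv2.convertScaleAbs(a,alpha=1.6); o[267:,:370]=b
o[267:,420:790]=cv2.resize(cv2.convertScaleAbs(c["image"][225:295,240:325],alpha=2.5),(370,333),interpolation=cv2.INTER_CUBIC)
cv2.imwrite("pics/m5.png",o)
E
```

```text
(no output)
```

View pics/m5.png

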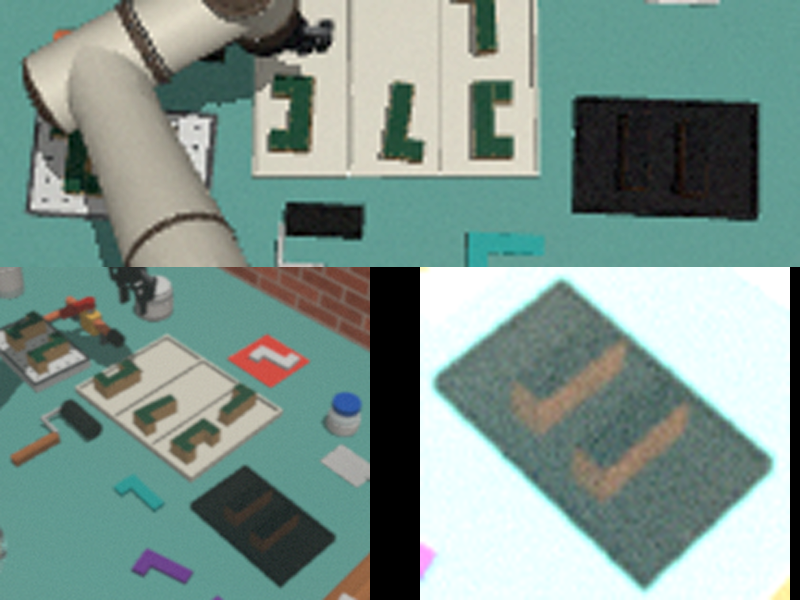

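The bars lie flat and side by side in the tray at (625,155) and (682,160) in the upper panel. Both Z blocks are on the bed at (30,330) and (50,350) in the lower left, and the two U and two L blocks are in the bins. I'll measure the bed blocks and plan the reopening.

```bash
python3 - <<'E'
from h import *
c=read_camera("side"); H,k=up(c,130,250,120,200)
t=np.radians(-4.1); M=np.array([[np.cos(t),np.sin(t)],[-np.sin(t),np.cos(t)]])
for q,P in world(c,cv2.inRange(H,(40,60,15),(85,255,110))&k,.054):
    m,a,_=pca(P); print("green",q.round(),"bed frame",(M@(m*1000-[430,331])).round(1),"yaw",round(np.degrees(a-.3436),1),rect(P)[2:])
H,k=up(c,125,170,150,215)
A=np.array([573,319.5]); arc=lambda a:tuple((A-50*np.array([np.cos(np.radians(a)),np.sin(np.radians(a))])).round(1))
print(arc(-4.1));plan([(*arc(-4.1),150,-4.1,.05,0)])
plan([(*arc(a),61,a,0,0) for a in np.linspace(-4.1,87.5,11)[1:]],(*arc(-4.1),61,-4.1))
E
```

```text
green [132. 194.] bed frame [-184.6 -128.2] yaw 20.2 [267.5  95.5  32.7]
green [182. 163.] bed frame [ 50.4 -92.5] yaw -75.7 [178.2 125.9 -49.1]
green [153. 151.] bed frame [ 4. 50.] yaw -3.9 [97.4 45.2 13. ]
green [196. 181.] bed frame [  32.9 -213.8] yaw 70.2 [ 43.6  27.8 -81.9]
green [191. 205.] bed frame [ -55.6 -309.9] yaw 49.3 [93.2 25.5 66.3]
(np.float64(523.1), np.float64(323.1))
[[0,0,-0.001,-0.009,-0.048,0.005,0.05],[0,0,-0.002,-0.019,-0.095,0.01,0.05],[0,0,-0.002,-0.028,-0.143,0.015,0.05],[0,0,-0.003,-0.037,-0.191,0.019,0.05]]
end [523.1, 323.1, 150.0, -4.1]
[[0,0,-0.16,0.001,0.008,0.0,0],[0,0,-0.32,0.003,0.016,0.0,0],[0,0,-0.48,0.006,0.023,0.0,0],[0,0,-0.639,0.01,0.03,0.0,0],[0,0,-0.799,0.015,0.036,0.0,0]]
[[0,0,-0.16,0.001,0.008,0.0,0],[0,0,-0.32,0.003,0.016,0.0,0],[0,0,-0.48,0.006,0.023,0.0,0],[0,0,-0.639,0.01,0.03,0.0,0],[0,0,-0.799,0.015,0.036,0.0,0]]
end [570.8, 269.5, 61.0, 87.5]
```

Call:
{"api": "arm_command", "payload": {
  "commands": [
    [0, 0, 0, -0.009, -0.048, 0, 0.05],
    [0, 0, 0, -0.019, -0.095, 0, 0.05],
    [0, 0, 0, -0.028, -0.143, 0.01, 0.05],
    [0, 0, -0.003, -0.037, -0.191, 0.019, 0.05],
    [0, 0, -0.003, -0.037, -0.191, 0.019, 0.05]
  ]
}}

```text
clock: 25.92
tool_pos: [0.5215, 0.3288, 0.1494]
eef_rot: [3.14, -0.1, -0.001]
wrist_force: [-0.2, -0.4, -0.2]
opening: 0.0501
gripper_force: 0.0
```

Call:
{"api": "arm_command", "payload": {
  "commands": [
    [0, 0, 0, 0, 0, 0.045, 0.05],
    [0, 0, 0, 0, 0, 0.075, 0.05],
    [0, 0, 0, 0, 0, 0.088, 0.05],
    [0, 0, 0, 0, 0, 0.088, 0.05]
  ]
}}

```text
clock: 26.42
tool_pos: [0.5227, 0.3247, 0.0622]
eef_rot: [3.139, -0.108, -0.001]
wrist_force: [-0.1, 0.6, 0.5]
opening: 0.0497
gripper_force: 0.0
```

Call:
{"api": "arm_command", "payload": {
  "commands": [
    [0, 0, 0, 0, 0, 0, 0],
    [0, 0, 0, 0, 0, 0, 0],
    [0, 0, 0, 0, 0, 0, 0],
    [0, 0, 0, 0, 0, 0, 0]
  ]
}}

```text
clock: 26.92
tool_pos: [0.5233, 0.3245, 0.064]
eef_rot: [-3.14, 0.108, -0.002]
wrist_force: [-1.3, -3.9, 5.2]
opening: 0.0152
gripper_force: 43.3
```

Call:
{"api": "arm_command", "payload": {
  "commands": [
    [0, 0, -0.16, 0.001, 0.008, 0, 0],
    [0, 0, -0.32, 0.003, 0.016, 0, 0],
    [0, 0, -0.48, 0.006, 0.023, 0, 0],
    [0, 0, -0.64, 0.01, 0.03, 0, 0],
    [0, 0, -0.8, 0.015, 0.036, 0, 0]
  ]
}}

```text
clock: 27.55
tool_pos: [0.5361, 0.2859, 0.064]
eef_rot: [2.931, 1.126, 0.001]
wrist_force: [4.0, -8.6, 5.8]
opening: 0.0154
gripper_force: 44.9
```

Call:
{"api": "arm_command", "payload": {
  "commands": [
    [0, 0, -0.16, 0.001, 0.008, 0, 0],
    [0, 0, -0.32, 0.003, 0.016, 0, 0],
    [0, 0, -0.48, 0.006, 0.023, 0, 0],
    [0, 0, -0.64, 0.01, 0.03, 0, 0],
    [0, 0, -0.8, 0.015, 0.036, 0, 0]
  ]
}}

```text
clock: 28.18
tool_pos: [0.5728, 0.2678, 0.064]
eef_rot: [2.262, 2.176, -0.0]
wrist_force: [-4.7, -6.0, 8.0]
opening: 0.0155
gripper_force: 49.7
```

Call:
{"api": "arm_command", "payload": {
  "commands": [
    [0, 0, 0, 0, 0.001, 0, 0],
    [0, 0, 0, 0, 0.001, 0, 0]
  ]
}}

```text
clock: 28.42
tool_pos: [0.5725, 0.2678, 0.064]
eef_rot: [2.269, 2.17, -0.003]
wrist_force: [2.9, -11.7, 7.9]
opening: 0.0153
gripper_force: 47.4
```

Call:
{"api": "arm_command", "payload": {
  "commands": [
    [0, 0, 0, 0, 0, 0, 0.05],
    [0, 0, 0, 0, 0, 0, 0.05],
    [0, 0, 0, 0, 0, -0.045, 0.05],
    [0, 0, 0, 0, 0, -0.09, 0.05],
    [0, 0, 0, 0, 0, -0.13, 0.05]
  ]
}}

```text
clock: 29.05
tool_pos: [0.5713, 0.272, 0.1939]
eef_rot: [-2.264, -2.178, -0.002]
wrist_force: [0.8, 0.5, -0.0]
opening: 0.0499
gripper_force: 0.0
```

Call:
{"api": "arm_command", "payload": {
  "commands": [
    [0, 0, 0, -0.06, 0, 0, 0.05],
    [0, 0, 0, -0.12, 0, 0, 0.05],
    [0, 0, 0, -0.18, 0, 0, 0.05],
    [0, 0, 0, -0.24, 0, 0, 0.05],
    [0, 0, 0, -0.28, 0, 0, 0.05]
  ]
}}

```text
clock: 29.68
tool_pos: [0.56, -0.0102, 0.1924]
eef_rot: [-2.265, -2.176, -0.001]
wrist_force: [0.3, -0.3, 0.3]
opening: 0.0501
gripper_force: 0.0
```

```bash
python3 - <<'E'
from h import *
c=read_camera("top"); H,k=up(c,160,195,160,200)
for q,P in world(c,cv2.inRange(H,(0,185,60),(7,255,255))&k,.088)[:1]:
    ys=np.arange(.25,.30,.006); xs=[np.mean([P[abs(P[:,1]-y)<.003][:,0].min(),P[abs(P[:,1]-y)<.003][:,0].max()]) for y in ys if (abs(P[:,1]-y)<.003).any()]
    print("handle deg",90-np.degrees(np.arctan(np.polyfit(ys[:len(xs)],xs,1)[0])),rect(P))
d=read_camera("side")
o=np.zeros((600,800,3),np.uint8); o[:300]=cv2.convertScaleAbs(cv2.resize(c["image"][145:235,130:370],(800,300),interpolation=cv2.INTER_CUBIC),alpha=1.6)
o[300:]=cv2.resize(d["image"][125:260,90:450],(800,300),interpolation=cv2.INTER_CUBIC); cv2.imwrite("pics/m6.png",o)
E
```

```text
handle deg 81.72410943703332 [573.6 308.2  51.2  26.1 -80.8]
```

View pics/m6.png

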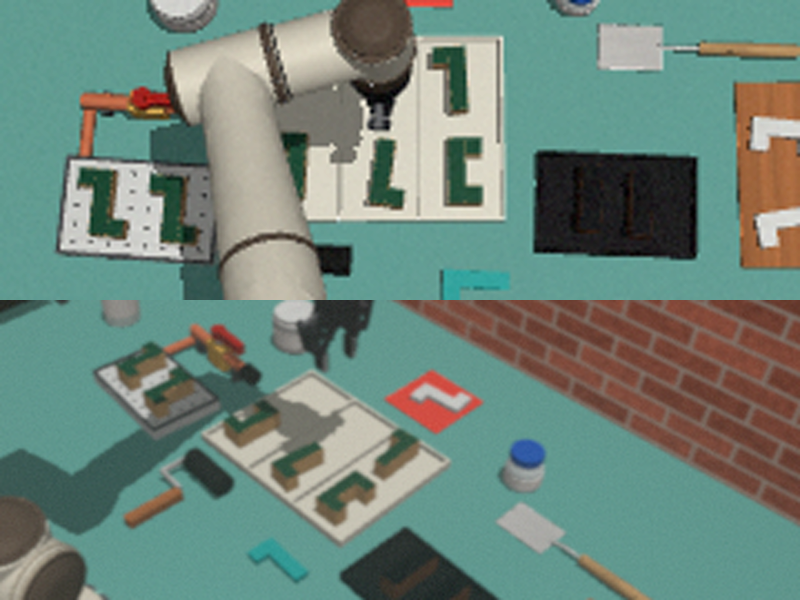

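The blocks, bars and bins look right, and the handle points along the pipe. The arm hides half of it, so I'll move aside and measure its angle.

Call:
{"api": "arm_command", "payload": {
  "commands": [
    [0, 0, 0, -0.06, 0, 0, 0.05],
    [0, 0, 0, -0.12, 0, 0, 0.05],
    [0, 0, 0, -0.18, 0, 0, 0.05],
    [0, 0, 0, -0.18, 0, 0, 0.05],
    [0, 0, 0, -0.18, 0, 0, 0.05]
  ]
}}

```text
clock: 30.4
tool_pos: [0.5537, -0.1766, 0.1918]
eef_rot: [2.273, 2.149, -0.019]
wrist_force: [-0.3, -0.8, 0.3]
opening: 0.0496
gripper_force: 0.0
```

```bash
python3 - <<'E'
from h import *
c=read_camera("top"); H,k=up(c,160,195,160,200)
for q,P in world(c,cv2.inRange(H,(0,185,60),(7,255,255))&k,.088)[:1]:
    ys=np.arange(.248,.30,.006); xs=[np.mean([P[abs(P[:,1]-y)<.003][:,0].min(),P[abs(P[:,1]-y)<.003][:,0].max()]) for y in ys]
    print("handle deg",90-np.degrees(np.arctan(np.polyfit(ys,xs,1)[0])),rect(P),np.round(xs,4))
H,k=up(c,140,220,145,290)
t=np.radians(-4.1); M=np.array([[np.cos(t),np.sin(t)],[-np.sin(t),np.cos(t)]])
for q,P in world(c,cv2.inRange(H,(40,60,15),(85,255,110))&k,.054):
    m,a,_=pca(P); print(q.round(),"bed frame",(M@(m*1000-[430,331])).round(1),(m*1000).round(),rect(P)[2:])
E
```

```text
handle deg 84.32323315395529 [571.6 287.6  91.2  26.3  89.9] [0.5669 0.567  0.5664 0.567  0.5693 0.5699 0.5705 0.5705 0.5705]
[180. 168.] bed frame [182.  -26.9] [610. 291.] [432.5 379.4 -89.6]
[278. 207.] bed frame [  31.9 -485.7] [ 427. -156.] [204.6 163.5  -0.8]
[182. 208.] bed frame [ -0.8 -51.6] [426. 280.] [103.2  47.9  13.5]
[160. 206.] bed frame [ 1.9 46. ] [435. 377.] [103.2  49.1  14.3]
[269. 196.] bed frame [  79.2 -438.5] [ 478. -112.] [89.3 44.2  0.5]
[217. 194.] bed frame [  70.7 -206. ] [486. 120.] [87.3 45.6 -3.2]
[277. 142.] bed frame [ 332.2 -460.1] [ 728. -152.] [115.1  32.7 -88.4]
[267. 173.] bed frame [ 184.7 -426.7] [ 584. -108.] [43.3 21.8  1.9]
```

```bash
python3 -c "
from plant import hand_in; print(hand_in())"
```

```text
the job is handed in; nothing more can be done
None
```

I handed the job in at about 30 s on the clock: the cock was shut first, both bars lie flat in the tray, both Z blocks are on the bed, the other four are in the bins, and the cock is open again (about 1.54 rad from the top view); `hand_in` returned no verdict.

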